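# Grade milling rods through a turning slotted cap

## Task

Grade the milling rods that stand on the bench: fully unscrew the red cap of the grader's fill port before swinging it aside, drop every rod through the fill hole into the clear hopper, then swing the red cap back and screw it fully shut, and turn the perforated cap so that its slot (red mark) lies at the red pointer on the pour edge. Tip the hopper right over with its crank so that all thin blue rods drop through the slot into the blue tub while the thick white rod stays in the hopper, then bring the hopper back fully upright and leave the red cap shut. Leave the bottles and the beaker where they are.

Things in the scene. Friction and masses are not known exactly. Their poses are not given: they have to be found in the camera images.
- grader: The rod grader's fixed white stand with the blue open catch tub between its two posts. Origin: on the bench under the hopper's axle; x is the pour direction, z up. Tub inside: x -147 to +202 mm, y -115 to +115 mm, floor 8 mm up, rim 60 mm up. Base plate 375 x 300 mm; posts at y +-135 mm, 230 mm high; the clear hopper hangs between them.
- hopper_tip (a joint): Tip of the hopper about the horizontal axle along the grader's y, rad: 0 = upright (end stop), growing as its top goes over to the grader's +x, up to 2.6 (end stop). It stays where it is left (friction 0.4 N m). Rods slide to the cap at about 2.0 to 2.3; what fits the opening on the pour side then falls into the tub, at the latest after some rocking at 2.45.
- hopper_mid (a point): Middle of the clear hopper, on the axle, moving with the hopper; axes as the grader's when upright. Inside: x -85 to +75 mm, y +-90 mm, z -80 (floor) to +68 mm (cap); a 35 degree ramp fills the floor's -y half, and two 6 mm upright ribs at y +-30 mm stand 62 mm in from the +x wall: thin rods slide between them, the thick one rides on them. A red pointer on its +x side marks the pour edge.
- tip_axis (a point): The point of the axle (210 mm above the bench) that lies level along y with the grip point of the crank pin; fixed to the grader, same axes.
- pin_grip (a point): Middle of the free length of the black crank pin (16 mm round, 64 mm free, along the grader's y), fixed to the hopper, 100 mm from the axle. With the hopper upright it is on the grader's -x side of the axle, 20 degrees above level; tipping carries it over the top. Pinch it from above and keep the tool upright: it turns between the fingers and may creep, so take it afresh for the way back.
- cap_turn (a joint): Turn of the perforated aluminium cap (252 mm disc, 6 mm thick, on the hopper's top) about the hopper's own upright axis, rad, counter-clockwise from above positive, -2.6 to 2.6: 0 = slot along the pour edge, red mark at the red pointer. Stays where left (friction 0.25 N m). Starts between 0.7 and 1.35; load there: near 0 the fill hole is partly over the hopper's wall.
- slot_mid (a point): Middle of the cap's straight slot, on the cap's top face (75 mm above the axle), turning with the cap. The slot is 54 x 180 mm, 25 to 79 mm from the cap's centre: thin rods pass, the thick one does not. The round fill hole lies opposite. The rows of dark 12 mm vent dimples at the sides pass nothing. A red mark on the rim shows the slot's side.
- hub_grip (a point): Middle of the black bar grip at the centre of the cap, turning with the cap: 16 mm wide, 50 mm long, 32 mm high, its middle 30 mm above the cap's top face. Its x axis points to the slot; the bar runs along its y, so it is pinched along x. Beside it open the fingers to about 40 mm only (the red port cap is near).
- fill_mouth (a point): Centre of the 76 mm fill hole in the cap, on the cap's top face, turning with the cap; its x axis points through the cap's centre to the slot.
- port_swing (a joint): Swing of the arm that carries the red port cap, about an upright pin on the perforated cap, rad: 0 = over the fill hole (end stop), growing as it swings counter-clockwise from above, outward beyond the perforated cap's rim; 1.45 = end stop. Swing it to about 1.35 to clear the way for loading. Friction 0.1 N m: it stays.
- port_pivot (a point): The pin about which the port cap's arm swings, on the perforated cap's top face, 87 mm from the port cap's centre.
- port_twist (a joint): Twist of the red screw cap of the fill port on its arm, rad: 0 = screwed shut (end stop), 1.5 = fully unscrewed (end stop), counter-clockwise from above positive. Friction 0.05 N m. It does not rise as it turns. The arm is free at any twist, but the cap must be unscrewed first.
- port_grip (a point): Middle of the white bar grip on the red port cap (cap 84 mm across, 12 mm high; bar 16 mm wide, 46 mm long, 28 mm high, its middle 26 mm above the perforated cap's face). The bar runs along its y, so it is pinched along x; it turns with swing and twist, so a hand carrying the cap round must turn with the arm.
- thick: Thick white octagonal milling rod, 60 mm across flats, 64 mm long, about 0.28 kg, standing at first. Origin at its middle, z along its length, flats facing its x, y and the diagonals.
- thin1: Thin blue octagonal milling rod, 32 mm across flats, 46 mm long, ends chamfered 6 mm, about 0.08 kg, standing at first, may be absent. Origin at its middle, z along its length, flats facing its x, y and the diagonals.
- thin2: Thin blue octagonal milling rod, 32 mm across flats, 46 mm long, ends chamfered 6 mm, about 0.08 kg, standing at first, may be absent. Origin at its middle, z along its length, flats facing its x, y and the diagonals.
- thin3: Thin blue octagonal milling rod, 32 mm across flats, 46 mm long, ends chamfered 6 mm, about 0.08 kg, standing at first, may be absent. Origin at its middle, z along its length, flats facing its x, y and the diagonals.
- bottle_a: White sample bottle with a red cap, 56 mm across, 120 mm high, a bystander. Origin: centre of its underside.
- bottle_b: White sample bottle with a red cap, 56 mm across, 120 mm high, a bystander. Origin: centre of its underside.
- beaker: Empty glass beaker, 70 mm across, 90 mm high, a bystander. Origin: centre of its underside.
Not all that is in view belongs to the job. What is shaped like the thin3 but green or purple is not meant. Leave any yellow look-alike of the thick alone.

How it is judged (in metres and radians):
On the way, in this order (a step that is already met when the one before it is completed fails the run):
1. the red port cap is unscrewed and swung aside (value of joint port_twist above 1 rad and value of joint port_swing above 1.1 rad), for 0.1 s.
2. all rods are in the upright hopper (x of thick in the frame of hopper_mid between -0.09 and 0.08 m and y of thick in the frame of hopper_mid between -0.095 and 0.095 m and z of thick in the frame of hopper_mid between -0.085 and 0.06 m and x of thin1 in the frame of hopper_mid between -0.09 and 0.08 m and y of thin1 in the frame of hopper_mid between -0.095 and 0.095 m and z of thin1 in the frame of hopper_mid between -0.085 and 0.06 m and x of thin2 in the frame of hopper_mid between -0.09 and 0.08 m and y of thin2 in the frame of hopper_mid between -0.095 and 0.095 m and z of thin2 in the frame of hopper_mid between -0.085 and 0.06 m and x of thin3 in the frame of hopper_mid between -0.09 and 0.08 m and y of thin3 in the frame of hopper_mid between -0.095 and 0.095 m and z of thin3 in the frame of hopper_mid between -0.085 and 0.06 m and value of joint hopper_tip below 0.15 rad), for 0.2 s.
3. with all rods still in the upright hopper, the port cap is shut and screwed down and the slot is at the pour edge (within 0.15 rad) (all of step 2 and value of joint port_swing below 0.12 rad and value of joint port_twist below 0.2 rad and value of joint cap_turn between -0.15 and 0.15 rad), for 0.2 s.
4. the hopper is tipped right over (beyond 2.0 rad) with the slot at the pour edge (within 0.2 rad) (value of joint hopper_tip above 2 rad and value of joint cap_turn between -0.2 and 0.2 rad and value of joint port_swing below 0.12 rad and value of joint port_twist below 0.2 rad), for 0.1 s.
At the end, for the whole second after the job is handed in: Hopper upright (within 0.1 rad), the port cap over the fill hole (within 0.12 rad) and screwed shut (within 0.2 rad), the thick rod at rest inside the hopper, all thin rods at rest in the tub (value of joint hopper_tip below 0.1 rad and value of joint port_swing below 0.12 rad and value of joint port_twist below 0.2 rad and x of thick in the frame of hopper_mid between -0.09 and 0.08 m and y of thick in the frame of hopper_mid between -0.095 and 0.095 m and z of thick in the frame of hopper_mid between -0.085 and 0.06 m and linear speed of each of thick, thin1, thin2, thin3 below 0.03 m/s and x of thin1 in the frame of grader between -0.15 and 0.204 m and y of thin1 in the frame of grader between -0.117 and 0.117 m and z of thin1 in the frame of grader between 0 and 0.075 m and x of thin2 in the frame of grader between -0.15 and 0.204 m and y of thin2 in the frame of grader between -0.117 and 0.117 m and z of thin2 in the frame of grader between 0 and 0.075 m and x of thin3 in the frame of grader between -0.15 and 0.204 m and y of thin3 in the frame of grader between -0.117 and 0.117 m and z of thin3 in the frame of grader between 0 and 0.075 m); the robot touches nothing.
It fails at once if the port cap is swung aside while still screwed on (swing over 0.25 with twist under 0.7 rad) (value of joint port_swing above 0.25 rad and value of joint port_twist below 0.7 rad).
It fails at once if the hopper is tipped (over 0.5 rad) with the port cap swung aside (over 0.2 rad) or unscrewed (over 0.5 rad) (value of joint hopper_tip above 0.5 rad and (value of joint port_swing above 0.2 rad or value of joint port_twist above 0.5 rad)).
It fails at once if a bottle or the beaker is moved more than 3 cm (distance of any of bottle_a, bottle_b, beaker from where it was at the start of the episode above 0.03 m).
Of thin1, thin2, thin3 only 1 to 3 are there at a start; the rules pass over those that are not, and their reading is None.
At some moment in a run one of thick, thin1, thin2, thin3 may be knocked a few centimetres aside while the robot is not near it.
It also fails if it takes over 210 s, if anything falls off the work surface, if the arm or the gripper's body presses on something with over 40 N, if the wrist force passes 120 N, or if a joint passes its speed limit or range.

## Robot

A 7-joint arm with a two-finger parallel gripper is mounted at the origin on the work surface. World frame = base frame: x ahead of the robot, y to its left, z up, the work surface at z = 0. Lengths are in mm, angles in rad, forces in N, time in s.
With the tool pointing down it reaches from about 350 to 900 mm from the base axis. Payload 8.1 kg.
Tool frame: the origin (TCP) lies on the centre line of the jaws, within the pads' length; the fingertips stand 25 mm ahead of it and the grasp point (between the pads) lies 6 mm ahead of it (env.finger_overhang is the distance from the TCP to the fingertips, in mm); z points along the fingers, x is the direction in which the jaws open and shut, and the axes are right-handed (so a half turn about z gives the same grasp; the last joint's range is limited). The gripper opens to 85 mm and grips with 20 to 120 N. Pads are 22 mm wide; open, the fingers measure 114 mm over their backs; the gripper's body (76 mm by 85 mm) begins 54 mm behind the grasp point. The pads swing forward as they close: fully open they stand 13 mm farther back than shut.
Start: joints at [-1.444, 0.434, 0.025, 1.573, -0.012, 1.134, -0.075], TCP at [142.391, 608.576, 256.323] pointing down, gripper open.
Joint ranges: [-2.62, 2.62], [-0.44, 2.09], [-1.27, 1.32], [0.08, 2.57], [-1.32, 4.46], [0.12, 2], [-2.74, 2.74]. Speed limits (rad/s): [2.22, 2.22, 3.01, 3.01, 3.14, 3.14, 3.14].

## Interface

Orientations are given as a rotation vector (axis times angle).
In Python, from workcell import env gives the robot as it stands.
- The arm moves only by the tool move_arm, never from a script. Its argument "rows" is a list of rows, each a list of 7 numbers: the shift along the tool's x, y, z in mm, then the turn, a rotation vector about the tool's x, y, z in degrees, then the opening in per cent of the stroke, from 0 (shut) to 100 (fully open). A call has 1 to 12 rows; each row shifts and turns the commanded pose from where the row before left it, along the tool's axes as they then stand; what a row does not reach is not made up. A row lasts 1/8 s, in which the tool goes at most 62.5 mm and 10.7 degrees, less where a joint would pass 70% of its speed; a pose out of reach is approached as far as the arm can. A call with a gripper value outside its range is refused whole. The fingers move at their own pace and stop on an object; the grip force is fixed at half the most. Time passes only in rows, so rows that do not move let the fingers close. It gives the time, the measured TCP pose, the force and the opening at its end, in the units of the state.
- env.observe(): the state, without advancing time (a new reading comes with each control period).
- env.grab_frame(name): name is "side" or "top"; returns the picture (384x512x3 uint8, blue, green, red); there is no depth.
- env.camera_model(name): a dict with "intrinsics" (3x3 intrinsics, pixels), "dist_coeffs" ([k1, k2, p1, p2, k3] as OpenCV has them; the pictures are not rectified), "cam_to_world" (4x4, takes a point from camera to world coordinates). Camera axes: x right, y down, z forward; pixel columns grow to the right and rows downward; lengths in mm; the calibration is good to about 2 mm. A picture is of the moment at which its call begins. camera_model takes no time and is no camera call.
- env.hand_in(): hands the job in, once; it reports no verdict.
The state is a dict: "time": time; "joints": joint angles; "qd": joint speeds; "joint_torque": joint torques, N m; "position": TCP position; "orientation": TCP orientation; "wrist_force": force on the tool from outside, world axes, zero at the start; "wrist_torque": the same for the moment, N m; "finger_gap": finger opening in mm.
Only numpy, scipy, OpenCV 4.12 (cv2) and the standard library are available. Lean on these libraries where they do the work, as an engineer would, in place of code of your own. Each camera call takes 0.05 s, during which the arm holds its last target.

## Working session

There is one attempt and no reset: what is moved stays moved. The work goes in short steps, Python scripts to look and compute and a tool call to move; the robot and the scene stay as the last step left them, time stands still between calls to the robot, and variables do not carry over. Pictures are saved under pics/ and viewed, and the job is handed in when it is done.

Besides the shell and the picture viewer there is one more tool, called as name(argument=value, ...), one argument or row to a line, values as JSON. move_arm: Moves the arm, as the interface text tells. Its arguments: {"type":"object","properties":{"rows":{"type":"array"}},"required":["rows"]}

```bash
ls; mkdir -p pics
python3 - <<'E'
from workcell import env
import cv2
for n in("side","top"):
    cv2.imwrite(f"pics/{n}0.png",cv2.resize(env.grab_frame(n),None,fx=1.5,fy=1.5))
    c=env.camera_model(n);print(n,c)
print(env.observe(),env.finger_overhang)
E
```

```text
pics
side {'intrinsics': array([[445.92279071,   0.        , 256.50493752],
       [  0.        , 445.92279071, 190.83873455],
       [  0.        ,   0.        ,   1.        ]]), 'dist_coeffs': array([-0.08523485,  0.        ,  0.        ,  0.        ,  0.        ]), 'cam_to_world': array([[ 6.91263451e-01, -4.17355799e-01,  5.89888954e-01,
        -2.26088417e+02],
       [-7.22508977e-01, -3.86046879e-01,  5.73540396e-01,
        -7.42645064e+02],
       [-1.16456203e-02, -8.22667578e-01, -5.68403410e-01,
         9.12827880e+02],
       [ 0.00000000e+00,  0.00000000e+00,  0.00000000e+00,
         1.00000000e+00]])}
top {'intrinsics': array([[412.7386248 ,   0.        , 256.00372983],
       [  0.        , 412.7386248 , 194.22158181],
       [  0.        ,   0.        ,   1.        ]]), 'dist_coeffs': array([-0.0994206,  0.       ,  0.       ,  0.       ,  0.       ]), 'cam_to_world': array([[ 1.30463709e-02, -9.85835074e-01,  1.67209444e-01,
         2.88325113e+02],
       [-9.99832012e-01, -1.07085806e-02,  1.48752660e-02,
        -2.10302420e+01],
       [-1.28739832e-02, -1.6
[... 168 characters left out ...]
rray([-1.44357966,  0.43512671,  0.02495256,  1.5740227 , -0.01161033,
        1.1340042 , -0.07513267]), 'qd': array([-1.96989209e-03, -1.00123199e-03,  4.23256625e-04, -2.44257306e-03,
        1.63275837e-04, -7.27942004e-04, -9.41277308e-05]), 'joint_torque': array([ 2.23410505e-03, -6.71754384e+01,  1.02777321e+00, -3.16902280e+01,
        1.57863437e-02,  7.36871967e-03,  7.34133710e-05]), 'position': array([142.31077724, 608.14187373, 255.61428306]), 'orientation': array([ 2.46082261e+00,  1.95138426e+00, -1.62945625e-03]), 'wrist_force': array([ 0.47026665, -0.1384    ,  0.237639  ]), 'wrist_torque': array([ 0.06656682,  0.02203602, -0.00953072]), 'finger_gap': 85.36239726713602} 25.0
```

View pics/side0.png

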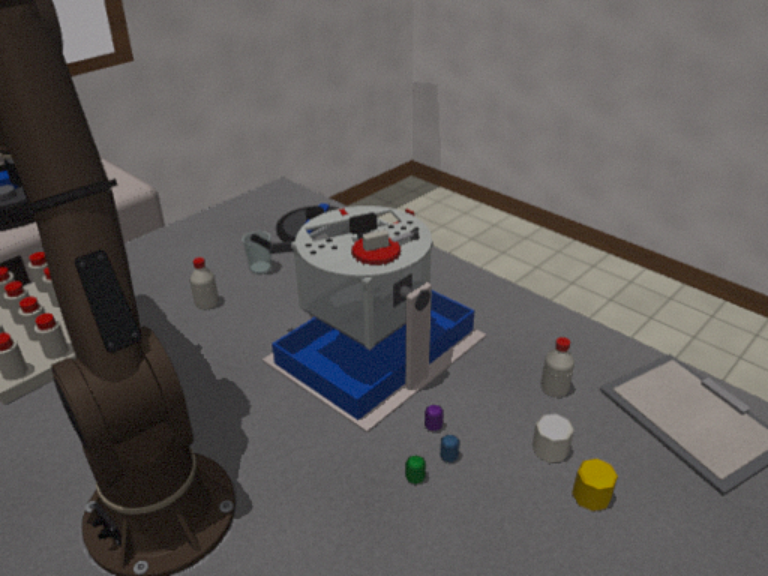

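View pics/top0.png

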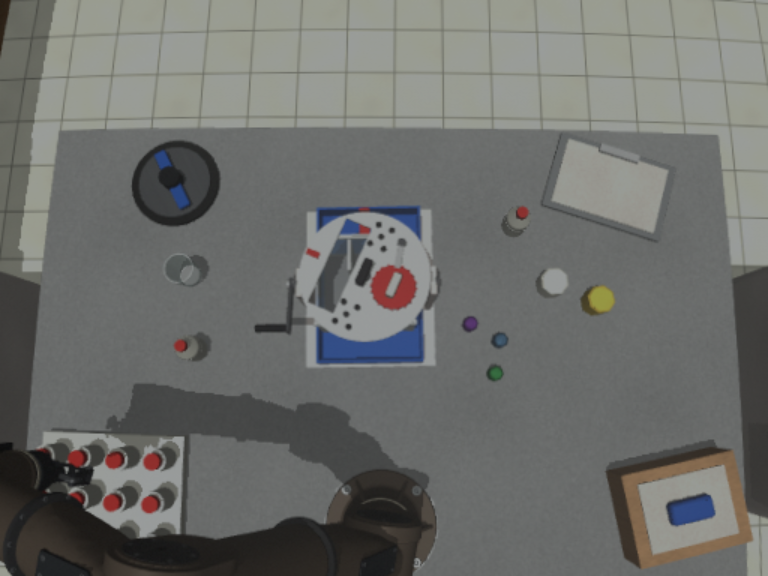

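```bash
cat > h.py <<'E'
from workcell import env
import cv2, numpy as np
def cm(n):
    c=env.camera_model(n);return np.array(c["intrinsics"]),np.array(c["dist_coeffs"]),np.array(c["cam_to_world"])
def ray(n,u,v):
    K,d,T=cm(n);p=cv2.undistortPoints(np.array([[[u,v]]],float),K,d)[0,0]
    return T[:3,3],T[:3,:3]@np.array([p[0],p[1],1.])
def px(n,u,v,z):
    o,r=ray(n,u,v);return o+r*(z-o[2])/r[2]
def tri(a,b):
    (o1,r1),(o2,r2)=ray("side",*a),ray("top",*b)
    s=np.linalg.lstsq(np.c_[r1,-r2],o2-o1,rcond=None)[0]
    A=o1+r1*s[0];B=o2+r2*s[1];return (A+B)/2,np.linalg.norm(A-B)
def proj(n,P):
    K,d,T=cm(n);W=np.linalg.inv(T);P=np.atleast_2d(np.array(P,float))
    return cv2.projectPoints(P,cv2.Rodrigues(W[:3,:3])[0],W[:3,3],K,d)[0][:,0]
def crop(n,x0,y0,x1,y1,f,name,im=None):
    im=env.grab_frame(n) if im is None else im
    im=cv2.convertScaleAbs(im,alpha=1.5)
    cv2.imwrite(f"pics/{name}.png",cv2.resize(im[y0:y1,x0:x1],None,fx=f,fy=f,interpolation=cv2.INTER_CUBIC))
def blobs(im,lo,hi,amin=20,roi=None):
    hsv=cv2.cvtColor(im,cv2.COLOR_BGR2HSV);m=cv2.inRange(hsv,np.array(lo),np.array(hi))
    n,l,s,c=cv2.connectedComponentsWithStats(m)
    return [(c[i].round(1).tolist(),s[i].tolist()) for i in range(1,n) if s[i,4]>=amin]
E
python3 - <<'E'
from h import *
t=env.grab_frame("top");s=env.grab_frame("side")
np.save("t0.npy",t);np.save("s0.npy",s)
crop("top",160,130,310,260,5,"ct",t);crop("side",170,125,330,290,3.6,"cs",s)
crop("top",290,170,430,260,5,"rt",t);crop("side",260,220,430,350,4.4,"rs",s)
for n,i in(("top",t),("side",s)):
    print(n,"red",[b for b in blobs(i,(0,130,40),(8,255,255),8)])
    print(n,"blu",[b for b in blobs(i,(95,80,30),(115,255,255),15)])
E
```

```text
top red [([347.9, 141.1], [345, 138, 7, 7, 43]), ([242.6, 152.6], [240, 150, 6, 5, 20]), ([208.2, 168.3], [205, 166, 8, 6, 26]), ([261.9, 191.5], [248, 177, 29, 29, 523]), ([119.9, 230.0], [116, 227, 8, 7, 46]), ([28.2, 299.9], [25, 299, 7, 3, 12]), ([50.9, 305.2], [45, 300, 13, 12, 108]), ([75.9, 306.3], [70, 301, 13, 11, 99]), ([101.1, 307.4], [96, 302, 11, 11, 96]), ([51.7, 331.0], [47, 328, 9, 8, 41]), ([74.4, 334.5], [69, 330, 12, 11, 102]), ([99.8, 335.8], [95, 331, 11, 11, 96])]
top blu [([108.1, 106.1], [103, 100, 12, 13, 102]), ([119.5, 130.5], [113, 122, 14, 18, 144]), ([268.8, 143.4], [247, 137, 33, 23, 318]), ([220.2, 142.6], [211, 138, 28, 16, 218]), ([232.9, 151.4], [227, 146, 12, 10, 88]), ([247.4, 231.6], [211, 208, 71, 34, 1310]), ([333.5, 226.3], [330, 223, 8, 8, 53]), ([460.3, 339.7], [445, 330, 32, 20, 458])]
side red [([228.5, 140.8], [227, 139, 4, 4, 11]), ([250.5, 168.0], [235, 159, 32, 17, 283]), ([24.7, 171.9], [19, 168, 12, 9, 66]), ([132.1, 174.7], [129, 172, 7, 7, 36]), ([2.3, 181.3], [0, 177, 6, 10, 35]), ([31.1, 181.0], [29, 178, 5, 8, 22]), ([8.8, 191.6], [3, 187, 12, 11, 85]), ([18.8, 202.2], [13, 198, 13, 10, 89]), ([29.7, 213.6], [24, 209, 13, 11, 95]), ([2.8, 226.8], [0, 222, 8, 12, 60]), ([374.8, 228.9], [371, 225, 9, 9, 61])]
side blu [([3.6, 119.2], [0, 113, 12, 13, 73]), ([216.0, 137.6], [212, 135, 8, 7, 28]), ([298.0, 215.4], [286, 193, 30, 49, 876]), ([228.7, 242.8], [181, 211, 90, 68, 3601]), ([299.3, 298.3], [294, 290, 12, 18, 180])]
```

View pics/ct.png

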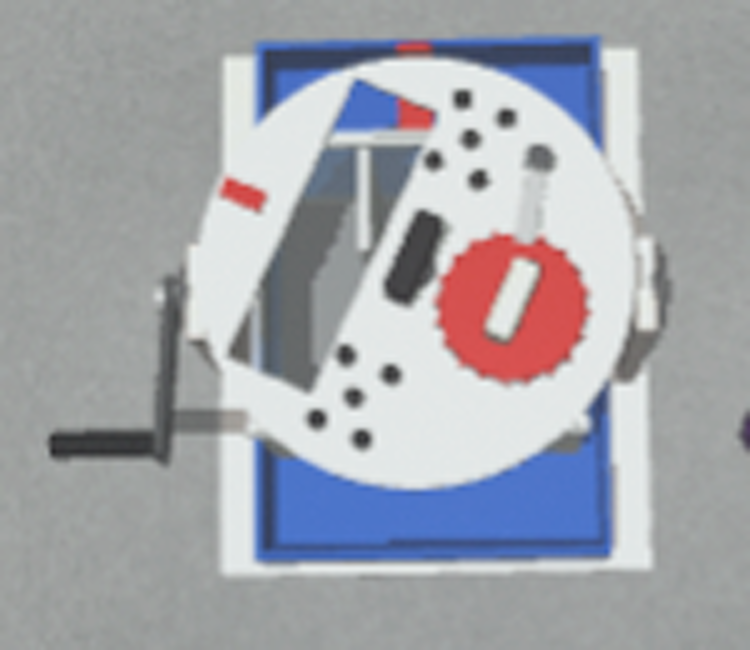

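View pics/cs.png

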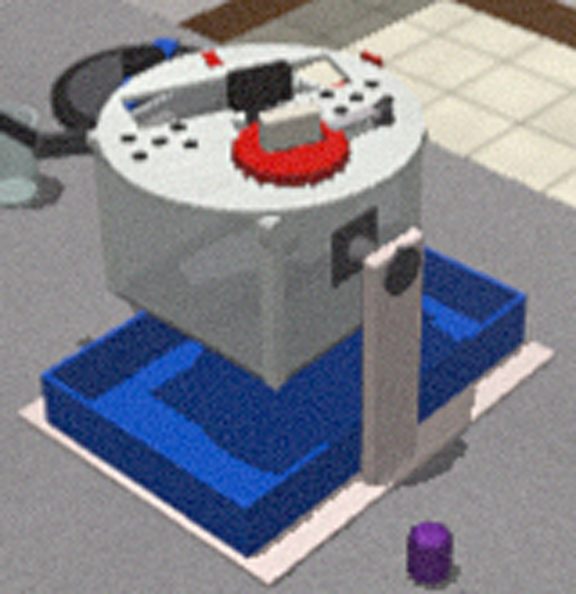

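View pics/rt.png

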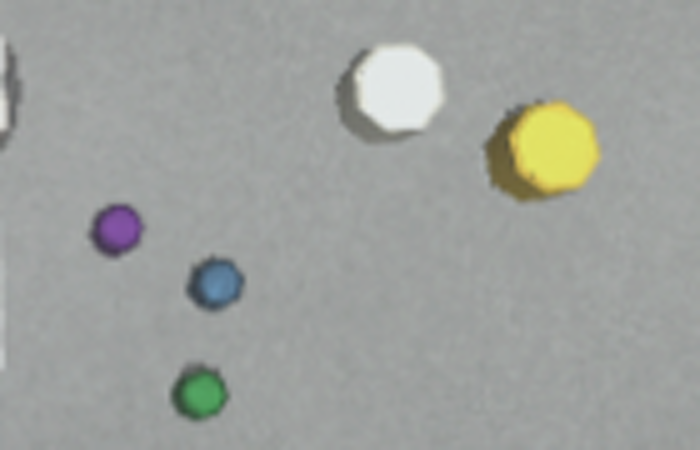

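View pics/rs.png

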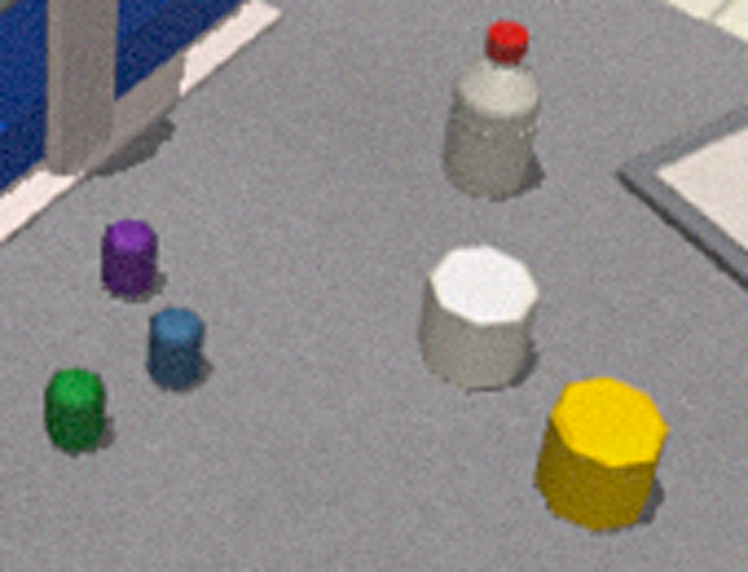

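Run:
```python
from h import *
t=np.load("t0.npy")
f=lambda x,y:(160+x/5-0.4,130+y/5-0.4)
def P(n,x,y,z): print(n,px("top",*f(x,y),z).round(1))
P("hub bar top",417,254,331) 
P("hub",410,258,331)
for x,y in((362,100),(437,120),(415,215),(440,222),(388,298),(408,303)):pass
P("port bar top",514,299,325)
a=px("top",*f(528,260),325);b=px("top",*f(498,340),325);print("bar ends",a.round(1),b.round(1))
a=px("top",*f(430,212),331);b=px("top",*f(402,302),331);print("hub ends",a.round(1),b.round(1))
print("redcap",px("top",261.9,191.5,297).round(1))
P("pivot",539,157,300)
P("mark",243,195,285)
sl=[(354,80),(437,112),(312,392),(230,355)]
sp=[px("top",*f(*q),285) for q in sl];print(np.round(sp,1));m=np.mean(sp,0);print("slotmid",m)
P("pin outer end",50,443,244);P("pin inner",160,443,244);
P("ptr",414,48,280)
base=[(222,57),(638,50),(652,570),(220,575)]
bp=[px("top",*f(*q),4) for q in base];print(np.round(bp,1),np.mean(bp,0))
tub=[(257,43),(599,38),(610,552),(258,561)]
bp=[px("top",*f(*q),60) for q in tub];print(np.round(bp,1),np.mean(bp,0))
# disc edges
for q in((193,250),(637,250),(420,55),(420,489)):P("disc",*q,285)
g=lambda x,y:(290+x/5-.4,170+y/5-.4)
print("white",px("top",*g(399,88),64),"thin",px("top",*g(217,282),46),"yel",px("top",*g(555,147),64),"pur",px("top",*g(118,228),46),"gre",px("top",*g(200,392),46))
s=lambda x,y:(260+x/4.4-.4,220+y/4.4-.4)
print("side white",px("side",*s(484,287),64),"thin",px("side",*s(178,324),46))
r=lambda x,y:(170+x/3.6-.4,125+y/3.6-.4)
print("side portbar",px("side",*r(291,122),325),"hubtop",px("side",*r(261,76),331))
```

```text
hub bar top [515.2  32.  331. ]
hub [512.9  35.8 331. ]
port bar top [491.7 -21.6 325. ]
bar ends [513.6 -29.1 325. ] [468.7 -13.1 325. ]
hub ends [538.9  25.3 331. ] [488.2  39.8 331. ]
redcap [490.7 -20.3 297. ]
pivot [578.6 -35.  300. ]
mark [558.3 135.4 285. ]
[[627.6  72.9 285. ]
 [608.7  24.2 285. ]
 [444.1  92.4 285. ]
 [464.8 139.8 285. ]]
slotmid [536.30652671  82.3008998  285.        ]
pin outer end [417.5 250.2 244. ]
pin inner [418.4 185.  244. ]
ptr [648.8  38.5 280. ]
[[ 726.6  192.3    4. ]
 [ 734.4 -109.7    4. ]
 [ 359.9 -119.6    4. ]
 [ 352.6  180.8    4. ]] [543.37269042  35.94797372   4.        ]
[[719.9 159.8  60. ]
 [725.5 -79.1  60. ]
 [368.8 -87.7  60. ]
 [359.8 147.7  60. ]] [543.48926409  35.17656279  60.        ]
disc [525.6 163.2 285. ]
disc [528.2 -91.7 285. ]
disc [643.   34.7 285. ]
disc [389.8  30.1 285. ]
white [ 550.78233741 -386.99253735   64.        ] thin [ 418.7307427  -262.80276677   46.        ] yel [ 511.09748441 -493.55174653   64.        ] pur [ 454.97080958 -195.70184443   46.        ] gre [ 344.30210749 -250.23575902   46.        ]
side white [ 544.99989237 -394.20802379   64.        ] thin [ 414.67531025 -270.72875425   46.        ]
side portbar [479.90714165 -35.91240299 325.        ] hubtop [505.93716607  20.82396236 331.        ]
```

Run:
```python
from h import *
o=np.array([516,35.])
for n in("top","side"):
    im=cv2.resize(np.load(n[0]+"0.npy"),None,fx=1.5,fy=1.5)
    th=np.linspace(0,6.28,60)
    ps=[[516+126*np.cos(a),35+126*np.sin(a),285] for a in th]+[[550.8+32*np.cos(a),-387+32*np.sin(a),z] for a in th for z in(64,0)]
    ps+=[[491+42*np.cos(a),-21+42*np.sin(a),297] for a in th]
    for p in proj(n,ps): cv2.circle(im,tuple(int(v) for v in (p+.4)*1.5),1,(0,255,0),-1)
    cv2.imwrite(f"pics/ov_{n}.png",cv2.convertScaleAbs(im,alpha=1.3))
```

```text
(no output)
```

View pics/ov_side.png

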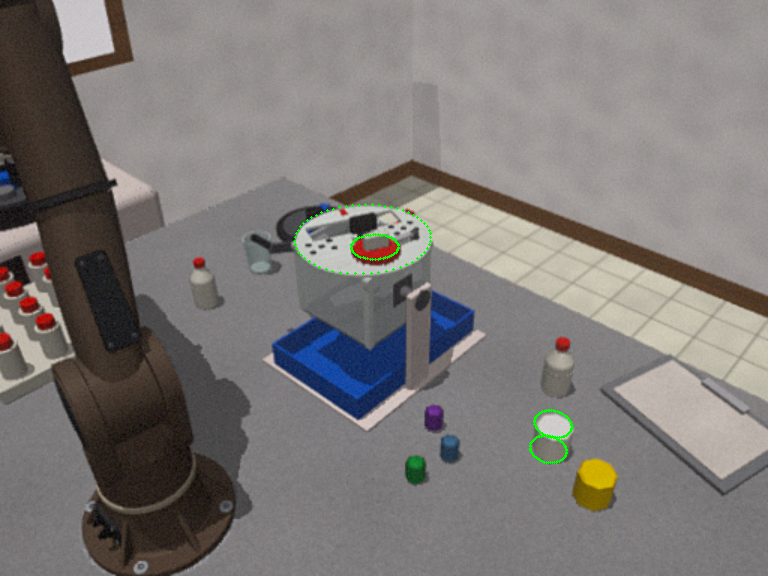

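View pics/ov_top.png

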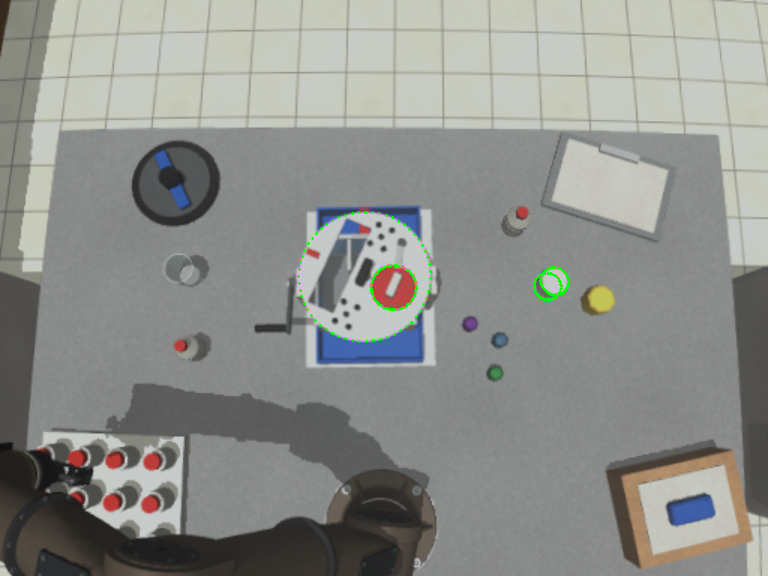

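```bash
cat >> h.py <<'E'
from scipy.spatial.transform import Rotation as R
def st():
    s=env.observe();r=R.from_rotvec(s["orientation"]).as_matrix()
    al=np.degrees(np.arctan2(r[1,0],r[0,0]))
    return s,np.array(s["position"]),al,r
def show():
    s,p,al,r=st();print("t",round(s["time"],2),"p",p.round(1),"al",round(al,1),"zax",r[:,2].round(3),"gap",round(s["finger_gap"],1),"F",np.round(s["wrist_force"],1),"T",np.round(s["wrist_torque"],2),"q",np.round(s["joints"],2))
def to(P,al=None,tag=""):
    s,p,a,r=st();d=r.T@(np.array(P,float)-p);print(tag,"tool shift total",d.round(1),"turn z",None if al is None else round(-((al-a+180)%360-180),1))
E
python3 -c "
from h import *
show();to([489,-23,440],-111)"
```

```text
t 0.2 p [142.3 608.3 255.8] al 76.8 zax [-0.    -0.001 -1.   ] gap 85.3 F [-0.4  0.   0.2] T [-0.02  0.01 -0.05] q [-1.44  0.43  0.02  1.57 -0.01  1.13 -0.08]
 tool shift total [-535.9  481.4 -183.6] turn z -172.2
```

move_arm(
  rows=[
    [0,0,-50,0,0,0,100],
    [0,0,-50,0,0,0,100],
    [0,0,-50,0,0,0,100],
    [0,0,-50,0,0,10,47],
    [0,0,0,0,0,10,47],
    [0,0,0,0,0,10,47],
    [0,0,0,0,0,10,47],
    [0,0,0,0,0,10,47],
    [0,0,0,0,0,10,47],
    [0,0,0,0,0,10,47],
    [0,0,0,0,0,10,47],
    [0,0,0,0,0,10,47],
  ],
)

```text
time: 1.7
position: [142.3, 608.5, 456.1]
orientation: [3.119, -0.369, -0.0]
wrist_force: [-0.2, 0.3, 0.5]
finger_gap: 40.3
```

```bash
python3 -c "
from h import *
show();to([489,-23,440],-111)"
```

```text
t 1.7 p [142.3 608.5 456.1] al -13.5 zax [-0. -0. -1.] gap 40.3 F [-0.2  0.3  0.5] T [-0.01  0.01 -0.04] q [-1.64  0.36  0.34  1.23 -0.12  1.57 -1.56]
 tool shift total [484.5 533.1  16.3] turn z 97.5
```

move_arm(
  rows=[
    [40.4,44.4,0,0,0,0,47],
    [40.4,44.4,0,0,0,0,47],
    [40.4,44.4,0,0,0,0,47],
    [40.4,44.4,0,0,0,0,47],
    [40.4,44.4,0,0,0,0,47],
    [40.4,44.4,0,0,0,0,47],
    [40.4,44.4,0,0,0,0,47],
    [40.4,44.4,0,0,0,0,47],
    [40.4,44.4,0,0,0,0,47],
    [40.4,44.4,0,0,0,0,47],
    [40.4,44.4,0,0,0,0,47],
    [40.4,44.4,0,0,0,0,47],
  ],
)

```text
time: 3.2
position: [493.5, -22.3, 456.7]
orientation: [-3.12, 0.358, -0.002]
wrist_force: [1.5, 1.7, 0.4]
finger_gap: 40.0
```

```bash
python3 -c "
from h import *
show();to([489,-23,440],-111)"
```

```text
t 3.2 p [493.5 -22.3 456.7] al -13.1 zax [ 0.001  0.001 -1.   ] gap 40.0 F [1.5 1.7 0.4] T [ 0.02 -0.11 -0.01] q [-0.94  0.12  1.03  1.58 -0.11  1.5  -0.14]
 tool shift total [-4.2  1.7 16.7] turn z 97.9
```

move_arm(
  rows=[
    [0,0,0,0,0,9.8,47],
    [0,0,0,0,0,9.8,47],
    [0,0,0,0,0,9.8,47],
    [0,0,0,0,0,9.8,47],
    [0,0,0,0,0,9.8,47],
    [0,0,0,0,0,9.8,47],
    [0,0,0,0,0,9.8,47],
    [0,0,0,0,0,9.8,47],
    [0,0,0,0,0,9.8,47],
    [0,0,0,0,0,9.8,47],
    [0,0,0,0,0,0,47],
  ],
)

```text
time: 4.58
position: [492.9, -20.6, 456.2]
orientation: [1.777, -2.591, -0.0]
wrist_force: [-0.5, 0.5, 0.8]
finger_gap: 40.1
```

```bash
python3 -c "
from h import *
show();to([489,-23,440],-111)
im=env.grab_frame('side');crop('side',170,60,330,230,3.5,'a1',im)
im=env.grab_frame('top');crop('top',160,130,310,260,5,'a1t',im)
s,p,al,r=st()
print(proj('side',[p,p+25*r[:,2]]))"
```

```text
t 4.58 p [492.9 -20.6 456.2] al -111.1 zax [-0.  0. -1.] gap 40.1 F [-0.5  0.5  0.8] T [-0.05 -0.03 -0.01] q [-1.11  0.17  1.27  1.58 -0.16  1.51 -1.77]
 tool shift total [ 3.6  2.8 16.2] turn z -0.1
[[248.69015867 108.54350575]
 [248.89911533 117.77289751]]
```

View pics/a1.png

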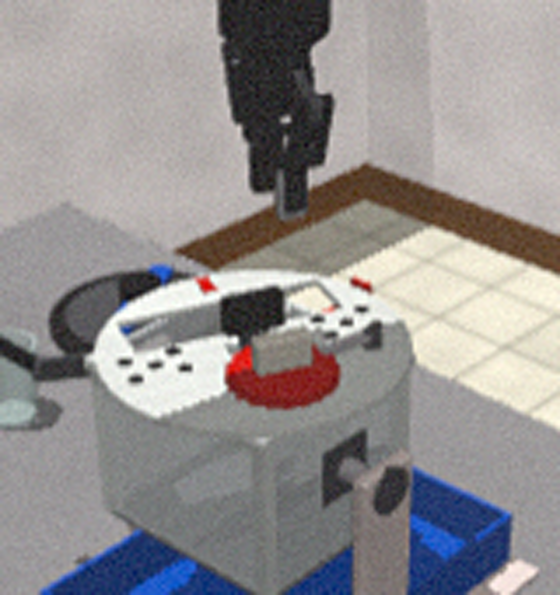

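View pics/a1t.png

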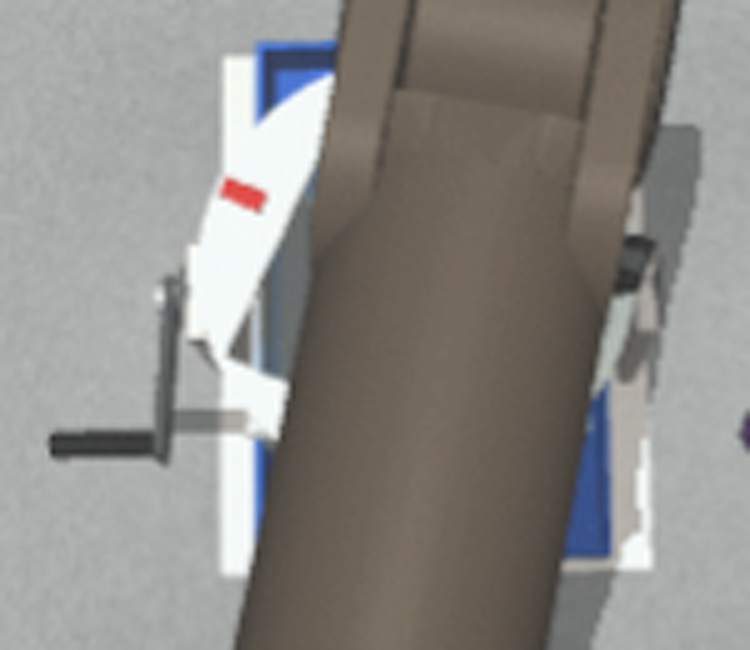

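Run:
```python
from h import *
s=np.load("s0.npy")
f=8
def ov(x0,y0,x1,y1,ps,name,n="side",src=s):
    im=cv2.resize(cv2.convertScaleAbs(src,alpha=1.5)[y0:y1,x0:x1],None,fx=f,fy=f,interpolation=cv2.INTER_CUBIC)
    for p in proj(n,ps):
        q=((p-[x0,y0]+.5)*f);cv2.circle(im,(int(q[0]),int(q[1])),2,(0,255,0),-1)
    cv2.imwrite(f"pics/{name}.png",im)
th=np.linspace(0,6.28,90)
ps=[[516+126*np.cos(a),35+126*np.sin(a),285] for a in th]+[[491+42*np.cos(a),-21+42*np.sin(a),z] for a in th for z in(285,297)]+[[491,-21,325],[514,33.5,331]]
ov(195,132,293,190,ps,"z1")
ps=[[550.8+32*np.cos(a),-387+32*np.sin(a),z] for a in th for z in(64,0)]+[[418.7+16*np.cos(a),-262.8+16*np.sin(a),z] for a in th for z in(46,0)]
ov(290,265,388,325,ps,"z2")
```

```text
(no output)
```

View pics/z1.png

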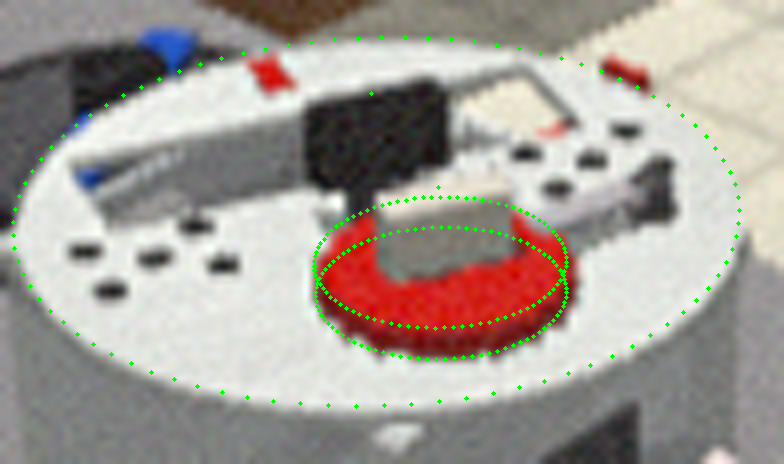

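View pics/z2.png

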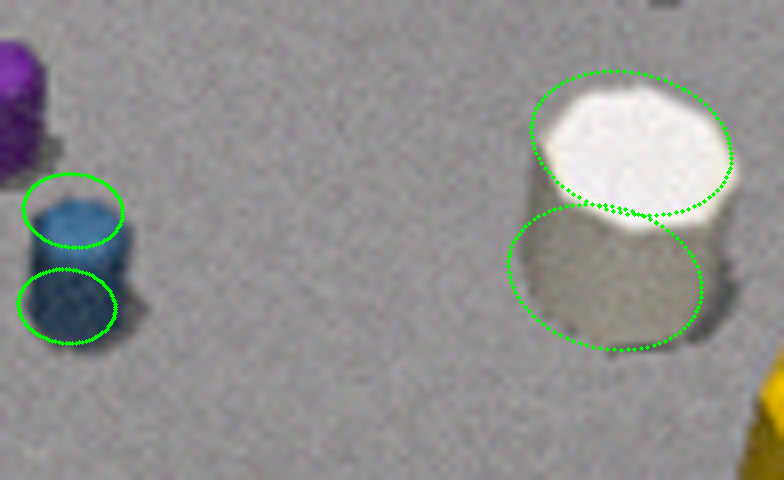

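move_arm(
  rows=[
    [2.2,1.7,40,0,0,0,47],
    [0,0,40,0,0,0,47],
    [0,0,30,0,0,0,47],
    [0,0,20,0,0,0,47],
    [0,0,0,0,0,0,47],
  ],
)

```text
time: 5.3
position: [489.9, -22.0, 325.4]
orientation: [1.777, -2.588, -0.002]
wrist_force: [-1.7, -0.7, 0.7]
finger_gap: 40.0
```

```bash
python3 -c "
from h import *
show();to([490.5,-22,326],-110.5)
crop('side',195,100,293,190,7,'a2')"
```

```text
t 5.3 p [489.9 -22.  325.4] al -111.0 zax [-0.002 -0.    -1.   ] gap 40.0 F [-1.7 -0.7  0.7] T [-0.01 -0.01 -0.02] q [-1.01  0.26  1.21  1.84 -0.26  1.22 -1.66]
 tool shift total [-0.3 -0.6 -0.6] turn z -0.5
```

View pics/a2.png

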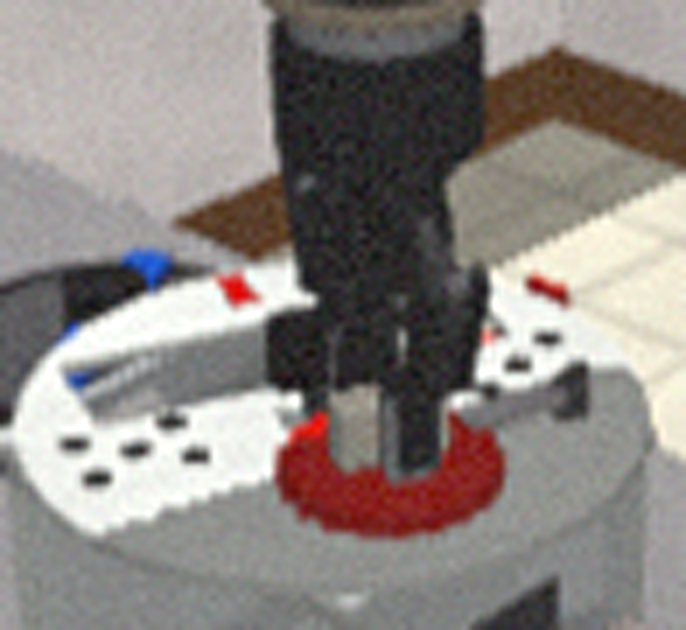

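move_arm(
  rows=[
    [0,0,0,0,0,0,0],
    [0,0,0,0,0,0,0],
    [0,0,0,0,0,0,0],
    [0,0,0,0,0,0,0],
    [0,0,0,0,0,0,0],
  ],
)

```text
time: 5.98
position: [491.1, -22.2, 326.9]
orientation: [-1.775, 2.591, -0.001]
wrist_force: [-1.7, 0.1, 6.0]
finger_gap: 14.7
```

```bash
python3 -c "
from h import *
show()"
```

```text
t 5.97 p [491.1 -22.2 326.9] al -111.2 zax [ 0.001  0.    -1.   ] gap 14.7 F [-1.7  0.1  6. ] T [0.03 0.02 0.03] q [-1.01  0.26  1.21  1.84 -0.26  1.22 -1.66]
```

move_arm(
  rows=[
    [0,0,0,0,0,-8.5,0],
    [0,0,0,0,0,-8.5,0],
    [0,0,0,0,0,-8.5,0],
    [0,0,0,0,0,-8.5,0],
    [0,0,0,0,0,-8.5,0],
    [0,0,0,0,0,-8.5,0],
    [0,0,0,0,0,-8.5,0],
    [0,0,0,0,0,-8.5,0],
    [0,0,0,0,0,-8.5,0],
    [0,0,0,0,0,-8.5,0],
    [0,0,0,0,0,0,0],
  ],
)

```text
time: 7.35
position: [491.7, -23.1, 327.1]
orientation: [-3.06, 0.712, -0.005]
wrist_force: [3.7, -1.8, 3.4]
finger_gap: 14.7
```

```bash
python3 -c "
from h import *
show()
crop('side',195,100,293,190,7,'a3');crop('top',160,130,310,260,5,'a3t')"
```

```text
t 7.35 p [491.7 -23.1 327.1] al -26.2 zax [ 0.003 -0.001 -1.   ] gap 14.7 F [ 3.7 -1.8  3.4] T [-0.49 -1.   -0.03] q [-0.78  0.18  0.86  1.83 -0.15  1.2  -0.33]
```

View pics/a3.png

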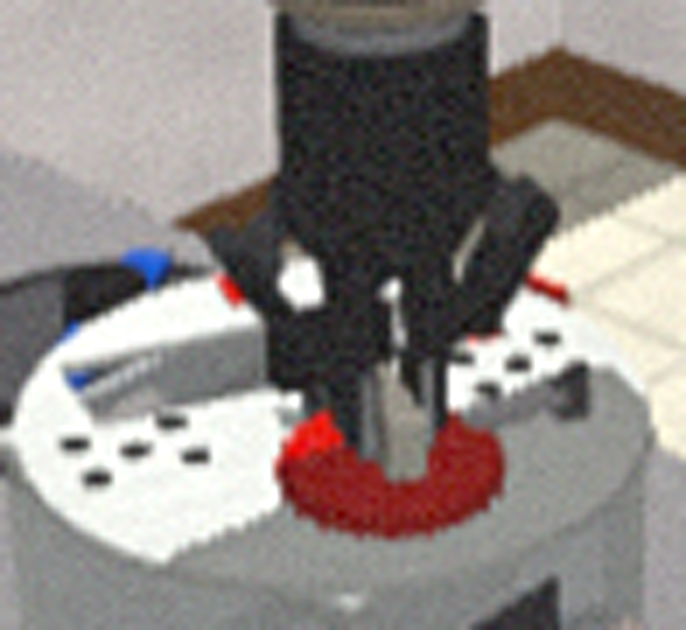

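move_arm(
  rows=[
    [3.5,9.15,0,0,0,-6.45,0],
    [3.5,9.15,0,0,0,-6.45,0],
    [3.5,9.15,0,0,0,-6.45,0],
    [3.5,9.15,0,0,0,-6.45,0],
    [3.5,9.15,0,0,0,-6.45,0],
  ],
)

```text
time: 8.07
position: [497.9, -70.7, 326.9]
orientation: [3.137, 0.168, 0.003]
wrist_force: [3.2, -2.0, 5.1]
finger_gap: 14.8
```

```bash
python3 -c "
from h import *
show()
crop('side',195,100,293,190,7,'a4')"
```

```text
t 8.07 p [497.9 -70.7 326.9] al 6.1 zax [ 0.002 -0.    -1.   ] gap 14.8 F [ 3.2 -2.   5.1] T [-0.46 -0.91 -0.48] q [-0.61  0.2   0.79  1.8  -0.15  1.2   0.33]
```

View pics/a4.png

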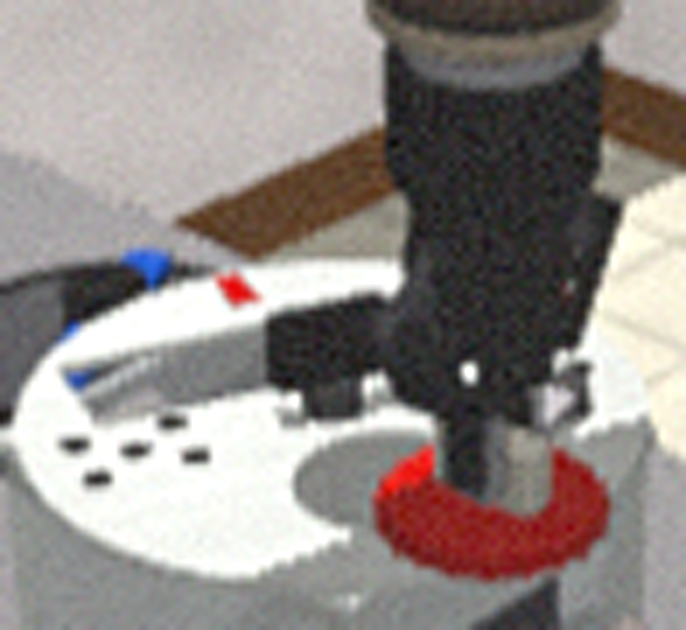

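move_arm(
  rows=[
    [3.5,9.15,0,0,0,-6.45,0],
    [3.5,9.15,0,0,0,-6.45,0],
    [3.5,9.15,0,0,0,-6.45,0],
    [3.5,9.15,0,0,0,-6.45,0],
    [3.5,9.15,0,0,0,-6.45,0],
    [3.5,9.15,0,0,0,-6.45,0],
    [3.5,9.15,0,0,0,-6.45,0],
    [0,0,0,0,0,0,0],
  ],
)

```text
time: 9.12
position: [546.6, -117.4, 327.0]
orientation: [2.832, 1.354, 0.002]
wrist_force: [2.9, -4.9, 7.3]
finger_gap: 15.1
```

```bash
python3 -c "
from h import *
show()
crop('side',195,100,293,190,7,'a5')"
```

```text
t 9.12 p [ 546.6 -117.4  327. ] al 51.1 zax [ 0.002 -0.001 -1.   ] gap 15.1 F [ 2.9 -4.9  7.3] T [-0.68 -0.74 -0.27] q [-0.37  0.3   0.65  1.67 -0.19  1.23  1.21]
```

View pics/a5.png

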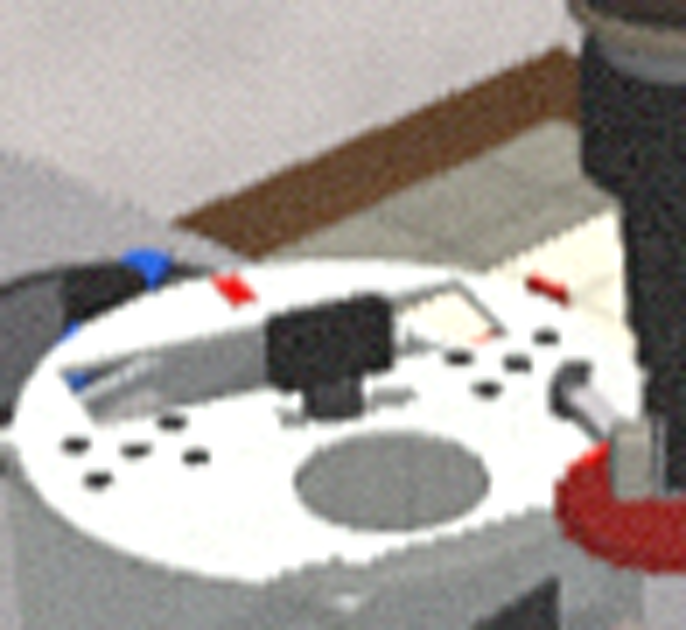

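move_arm(
  rows=[
    [0,0,0,0,0,0,47],
    [0,0,0,0,0,0,47],
    [0,0,0,0,0,0,47],
    [0,0,0,0,0,0,47],
    [0,0,-30,0,0,0,47],
    [0,0,-50,0,0,0,100],
    [0,0,-40,0,0,0,100],
  ],
)

```text
time: 10.05
position: [545.3, -116.3, 448.1]
orientation: [2.833, 1.358, 0.001]
wrist_force: [1.0, -0.1, -0.7]
finger_gap: 74.3
```

```bash
python3 -c "
from h import *
show()
t=env.grab_frame('top');s=env.grab_frame('side')
crop('top',160,130,310,260,5,'a6t',t)
crop('top',290,170,430,260,5,'b6t',t)
print(blobs(t,(95,80,30),(115,255,255),30,))
m=cv2.cvtColor(s,cv2.COLOR_BGR2HSV)
print(blobs(s,(95,80,30),(115,255,255),60))
w=blobs(t,(0,0,170),(180,40,255),60);print(w)
"
```

```text
t 10.05 p [ 545.3 -116.3  448.1] al 51.2 zax [ 0.001  0.    -1.   ] gap 74.3 F [ 1.  -0.1 -0.7] T [-0.07  0.02  0.01] q [-0.39  0.25  0.67  1.44 -0.15  1.51  1.17]
[([108.1, 106.1], [103, 100, 12, 13, 102]), ([119.6, 130.5], [113, 122, 14, 18, 144]), ([267.0, 142.7], [247, 137, 32, 18, 269]), ([220.2, 142.6], [211, 138, 28, 16, 219]), ([232.8, 151.5], [227, 146, 12, 10, 89]), ([228.3, 232.3], [211, 218, 44, 24, 664]), ([333.3, 226.3], [329, 223, 9, 8, 56]), ([460.3, 339.7], [445, 330, 32, 20, 461])]
[([5.2, 118.6], [0, 113, 13, 13, 113]), ([298.0, 215.4], [286, 193, 30, 49, 896]), ([228.8, 242.9], [181, 211, 90, 69, 3635]), ([299.3, 298.5], [294, 290, 12, 18, 182])]
[([41.5, 11.4], [33, 0, 17, 23, 281]), ([65.2, 10.6], [51, 0, 29, 23, 575]), ([92.0, 10.9], [80, 0, 28, 21, 420]), ([123.8, 9.8], [110, 0, 29, 21, 572]), ([153.2, 9.2], [140, 0, 28, 20, 488]), ([184.7, 9.0], [171, 0, 29, 19, 532]), ([214.5, 9.9], [202, 0, 29, 19, 434]), ([247.1, 9.0], [233, 0, 29, 19, 548]), ([278.0, 8.9], [265, 0, 28, 19, 504]), ([309.8, 9.1], [296, 0, 30, 19, 544]), ([339.6, 10.1], [327, 0, 29, 20, 450]
[... 1771 characters left out ...]
6]), ([29.1, 94.5], [21, 82, 19, 27, 418]), ([440.9, 84.8], [427, 82, 29, 7, 117]), ([477.5, 93.8], [457, 84, 32, 29, 280]), ([500.1, 98.4], [488, 85, 24, 28, 623]), ([25.1, 125.6], [17, 111, 17, 28, 341]), ([502.0, 129.1], [491, 115, 21, 30, 527]), ([487.8, 135.2], [485, 127, 6, 16, 64]), ([21.2, 155.9], [13, 142, 19, 29, 360]), ([489.2, 155.6], [486, 146, 8, 23, 87]), ([503.8, 159.0], [495, 146, 17, 30, 400]), ([21.1, 177.0], [15, 174, 13, 7, 90]), ([69.5, 292.9], [29, 289, 86, 14, 441]), ([72.7, 330.7], [26, 306, 95, 55, 1788]), ([6.3, 364.2], [0, 350, 14, 27, 317]), ([502.1, 370.4], [498, 355, 8, 29, 122]), ([509.6, 372.4], [508, 361, 4, 23, 70]), ([71.5, 368.6], [25, 362, 94, 12, 334])]
```

View pics/a6t.png

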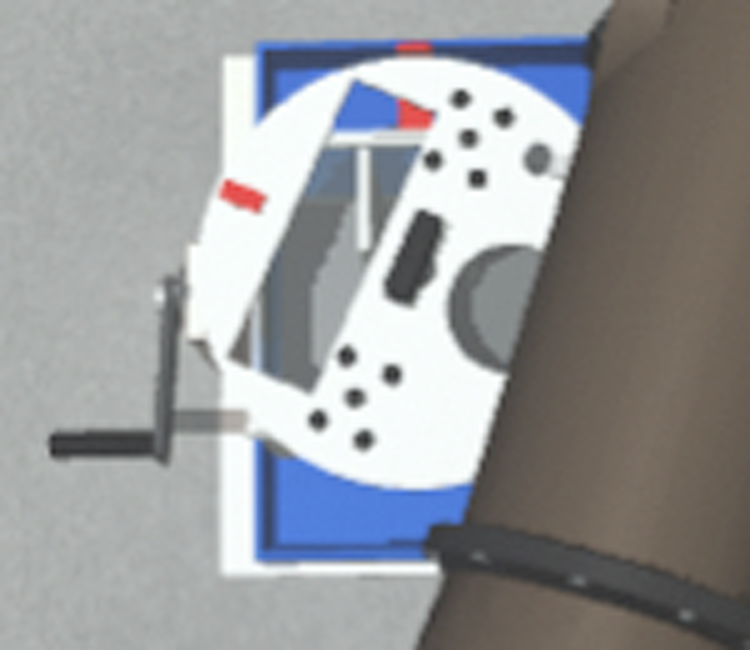

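View pics/b6t.png

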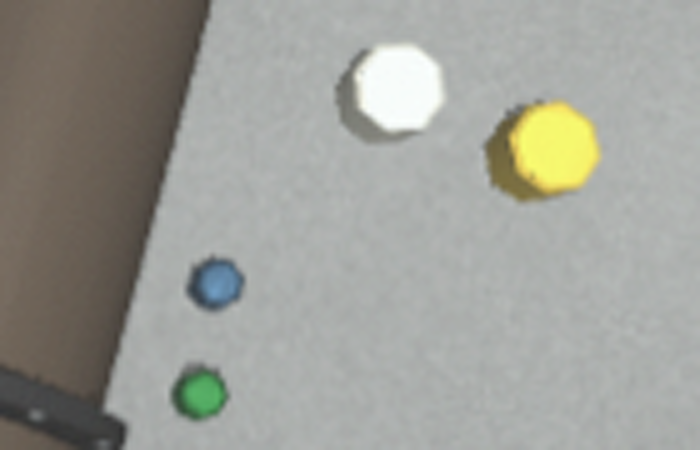

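Run:
```python
from h import *
t=np.load("t0.npy")
c=cv2.resize(t[178:202,356:382],None,fx=10,fy=10,interpolation=cv2.INTER_CUBIC)
h=cv2.cvtColor(c,cv2.COLOR_BGR2GRAY);m=(h>158).astype(np.uint8)
k=max(cv2.findContours(m,cv2.RETR_EXTERNAL,cv2.CHAIN_APPROX_NONE)[0],key=cv2.contourArea)
P=np.array([px("top",356+(q[0]+.5)/10-.5,178+(q[1]+.5)/10-.5,64)[:2] for q in k[:,0]])
print(h.max(),cv2.contourArea(k)/100,P.min(0),P.max(0),(P.min(0)+P.max(0))/2)
ctr=P.mean(0)
for a in range(0,180,15//3*1):
    d=np.array([np.cos(np.radians(a)),np.sin(np.radians(a))]);w=np.ptp(P@d);print(a,round(w,1),end="; ")
hull=cv2.convexHull(P.astype(np.float32));ap=cv2.approxPolyDP(hull,3.5,True)[:,0];print(ap)
d=np.roll(ap,-1,0)-ap;print(np.degrees(np.arctan2(d[:,1],d[:,0])),np.hypot(*d.T))
```

```text
Traceback (most recent call last):
ValueError: max() iterable argument is empty
```

Run:
```python
from h import *
t=np.load("t0.npy")
c=cv2.resize(t[178:202,356:382],None,fx=10,fy=10,interpolation=cv2.INTER_CUBIC)
h=cv2.cvtColor(c,cv2.COLOR_BGR2GRAY);print(h.max(),np.median(h))
m=(h>(int(h.max())+int(np.median(h)))//2).astype(np.uint8)
k=max(cv2.findContours(m,cv2.RETR_EXTERNAL,cv2.CHAIN_APPROX_NONE)[0],key=cv2.contourArea)
P=np.array([px("top",356+(q[0]+.5)/10-.5,178+(q[1]+.5)/10-.5,64)[:2] for q in k[:,0]])
print((P.min(0)+P.max(0))/2)
print([(a,round(float(np.ptp(P@[np.cos(np.radians(a)),np.sin(np.radians(a))])),1)) for a in range(0,180,6)])
w=np.array([np.ptp(P@[np.cos(np.radians(a)),np.sin(np.radians(a))]) for a in range(0,180)])
f=sum(w*np.exp(-1j*8*np.radians(np.arange(180))));print("max-width angle mod45",np.degrees(np.angle(f))/8*-1%45)
```

```text
156 109.0
[ 551.58791475 -387.24212727]
[(0, 57.5), (6, 58.2), (12, 59.8), (18, 60.9), (24, 61.5), (30, 61.6), (36, 61.0), (42, 59.8), (48, 58.2), (54, 58.0), (60, 59.4), (66, 60.4), (72, 60.9), (78, 60.8), (84, 60.2), (90, 59.0), (96, 57.6), (102, 59.1), (108, 60.4), (114, 61.0), (120, 61.1), (126, 60.6), (132, 59.7), (138, 58.6), (144, 59.1), (150, 59.8), (156, 60.2), (162, 60.2), (168, 60.0), (174, 59.1)]
max-width angle mod45 27.323604664330645
```

move_arm(
  rows=[
    [0,0,0,0,0,9.2,100],
    [0,0,0,0,0,9.2,100],
    [0,0,0,0,0,9.2,100],
    [0,0,0,0,0,9.2,100],
    [0,0,0,0,0,9.2,100],
    [0,0,0,0,0,0,100],
  ],
)

```text
time: 10.9
position: [545.3, -115.9, 445.6]
orientation: [-3.138, -0.145, 0.002]
wrist_force: [0.2, 0.7, -1.0]
finger_gap: 85.7
```

```bash
python3 -c "
from h import *
show();to([549.5,-389,150],5)"
```

```text
t 10.9 p [ 545.3 -115.9  445.6] al 5.3 zax [-0.001  0.    -1.   ] gap 85.7 F [ 0.2  0.7 -1. ] T [-0.04 -0.01  0.02] q [-0.49  0.27  0.82  1.45 -0.19  1.51  0.42]
 tool shift total [-20.7 272.4 295.6] turn z 0.3
```

move_arm(
  rows=[
    [-4.2,54.5,0,0,0,0,100],
    [-4.2,54.5,0,0,0,0,100],
    [-4.2,54.5,0,0,0,0,100],
    [-4.1,54.5,20,0,0,0,100],
    [-4,54.4,30,0,0,0,100],
    [0,0,60,0,0,0,100],
    [0,0,60,0,0,0,100],
    [0,0,60,0,0,0,100],
    [0,0,50,0,0,0,100],
    [0,0,0,0,0,0,100],
  ],
)

```text
time: 12.15
position: [547.9, -387.2, 162.3]
orientation: [-3.133, -0.148, 0.01]
wrist_force: [0.7, -0.1, 0.9]
finger_gap: 85.3
```

```bash
python3 -c "
from h import *
show();to([549.5,-389,58],5)
s=env.grab_frame('side');crop('side',320,220,440,320,6,'a7',s)
_,p,_,r=st();print(((proj('side',[p+25*r[:,2],[549.5,-389,64]])-[320,220])+.5)*6)"
```

```text
t 12.15 p [ 547.9 -387.2  162.3] al 5.4 zax [-0.006  0.005 -1.   ] gap 85.3 F [ 0.7 -0.1  0.9] T [ 0.05 -0.01 -0.03] q [ 0.1   0.68  0.73  1.59 -0.5   1.07  1.06]
 tool shift total [  2.    2.5 104.3] turn z 0.4
[[320.3082745  251.21208885]
 [295.90095791 380.2952298 ]]
```

View pics/a7.png

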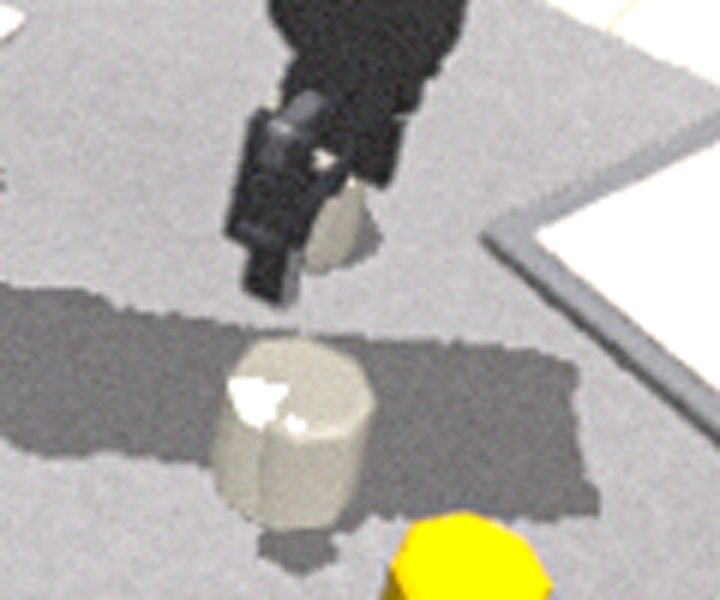

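move_arm(
  rows=[
    [2,4,40,0,0,0,100],
    [0,0,40,0,0,0,100],
    [0,0,24,0,0,0,100],
    [0,0,0,0,0,0,100],
    [0,0,0,0,0,0,0],
    [0,0,0,0,0,0,0],
    [0,0,0,0,0,0,0],
    [0,0,0,0,0,0,0],
    [0,0,0,0,0,0,0],
  ],
)

```text
time: 13.32
position: [553.3, -394.5, 65.3]
orientation: [3.136, 0.144, 0.005]
wrist_force: [-0.4, -0.3, 8.5]
finger_gap: 58.7
```

```bash
python3 -c "
from h import *
show()
s=env.grab_frame('side');crop('side',320,220,440,320,6,'a8',s);crop('top',290,170,430,260,5,'a8t')"
```

```text
t 13.32 p [ 553.3 -394.5   65.3] al 5.3 zax [ 0.004 -0.002 -1.   ] gap 58.7 F [-0.4 -0.3  8.5] T [0.11 0.27 0.02] q [ 0.15  0.79  0.65  1.65 -0.59  0.9   1.12]
```

View pics/a8.png

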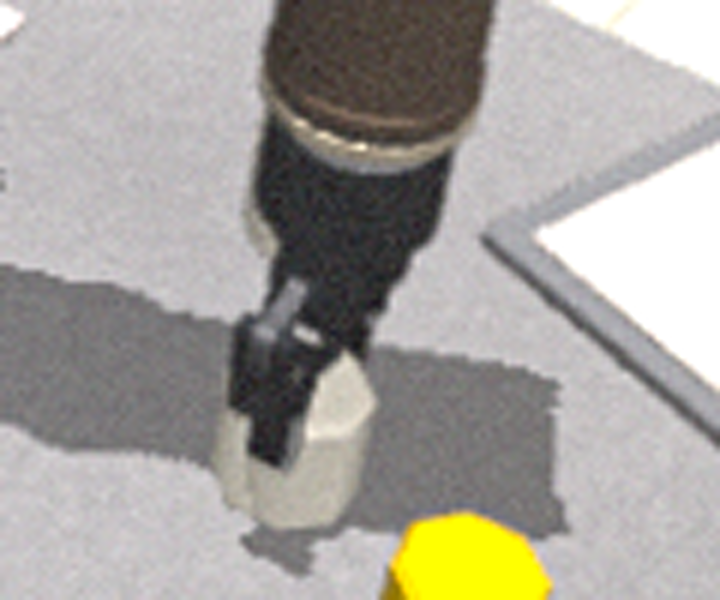

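move_arm(
  rows=[
    [0,0,-30,0,0,0,0],
    [0,0,-50,0,0,0,0],
    [0,0,-57,0,0,0,0],
    [0,0,-57,0,0,0,0],
    [0,0,-57,0,0,0,0],
    [0,0,-57,0,0,0,0],
    [0,0,-50,0,0,0,0],
    [0,0,0,0,0,0,0],
  ],
)

```text
time: 14.42
position: [551.9, -394.8, 426.2]
orientation: [3.133, 0.142, 0.01]
wrist_force: [-0.5, -0.6, -4.0]
finger_gap: 58.2
```

```bash
python3 -c "
from h import *
show();to([491,-22,430],-10)
s=env.grab_frame('side');crop('side',300,100,440,220,5,'a9',s);crop('top',290,150,430,270,5,'a9t')"
```

```text
t 14.43 p [ 551.9 -394.8  426.2] al 5.2 zax [ 0.007 -0.005 -1.   ] gap 58.2 F [-0.5 -0.6 -4. ] T [-0.06  0.01  0.03] q [ 0.09  0.53  0.83  1.17 -0.39  1.58  0.94]
 tool shift total [ -26.8 -376.7   -6.2] turn z 15.2
```

View pics/a9.png

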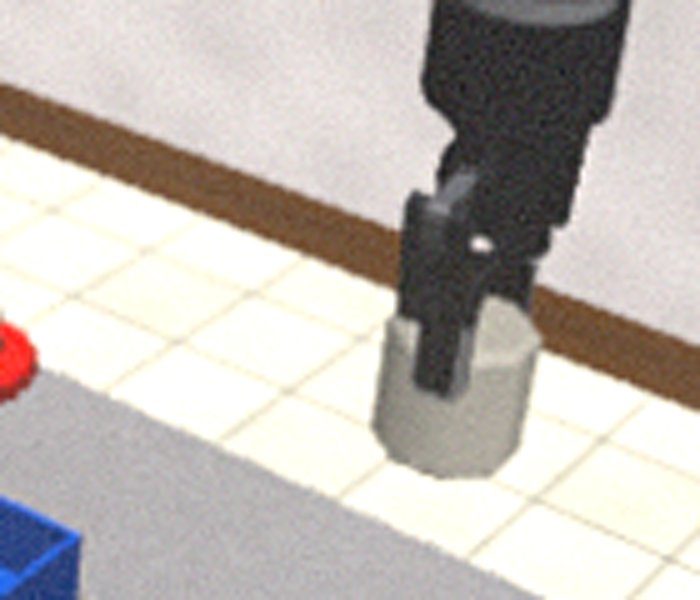

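Run:
```python
from h import *
_,p,_,r=st()
im=cv2.imread("pics/a9.png")
for dz,col in ((1,(0,255,0)),(65,(0,0,255))):
    ps=[p+r@[32.5*np.cos(a),32.5*np.sin(a),dz] for a in np.radians(22.5+45*np.arange(8))]
    q=((proj("side",ps)-[300,100]+.5)*5).astype(int)
    cv2.polylines(im,[q[:,None]],True,col,1)
cv2.imwrite("pics/a9o.png",im)
```

```text
(no output)
```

View pics/a9o.png

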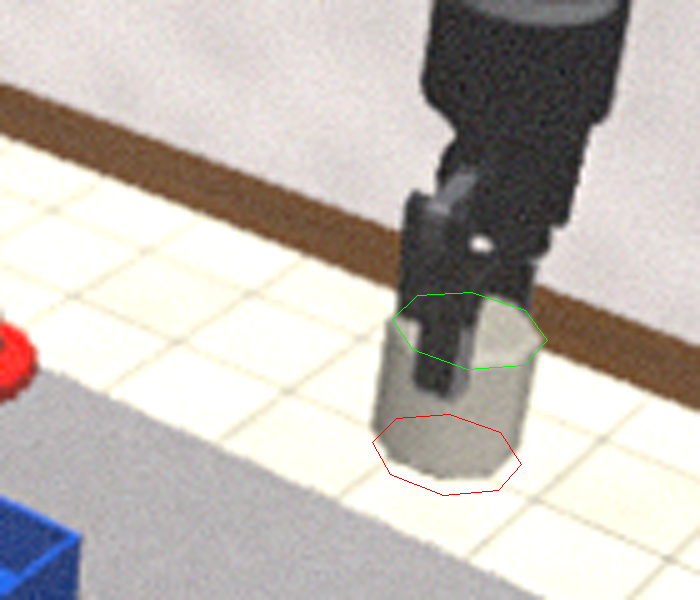

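View pics/a9t.png

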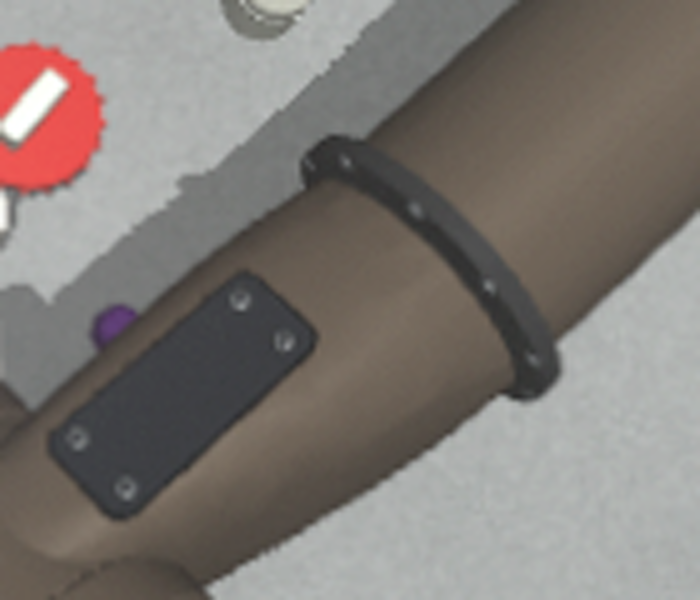

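Run:
```python
from h import *
print(px("side",250.6,168.1,285))
print(px("top",160+513/5-.4,130+308/5-.4,285))
t=env.grab_frame("top");crop("top",215,160,315,240,7,"hole",t)
s=env.grab_frame("side");crop("side",195,110,305,200,7,"holes",s)
```

```text
[492.08120777 -23.54466849 285.        ]
[493.70795719 -21.09705591 285.        ]
```

View pics/hole.png

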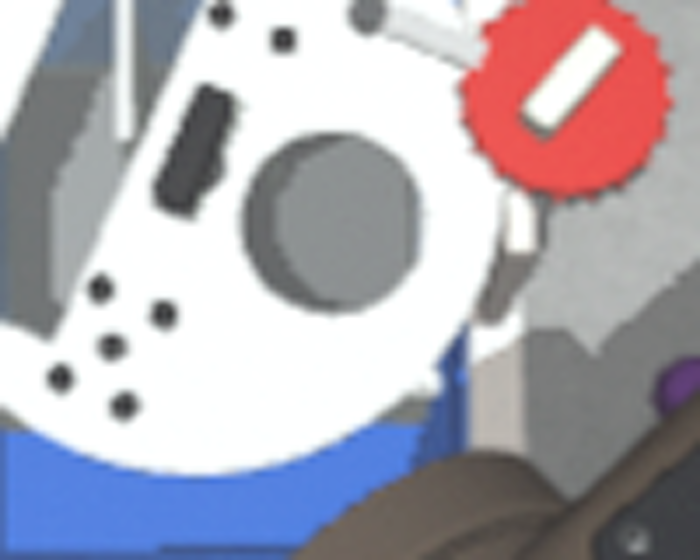

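View pics/holes.png

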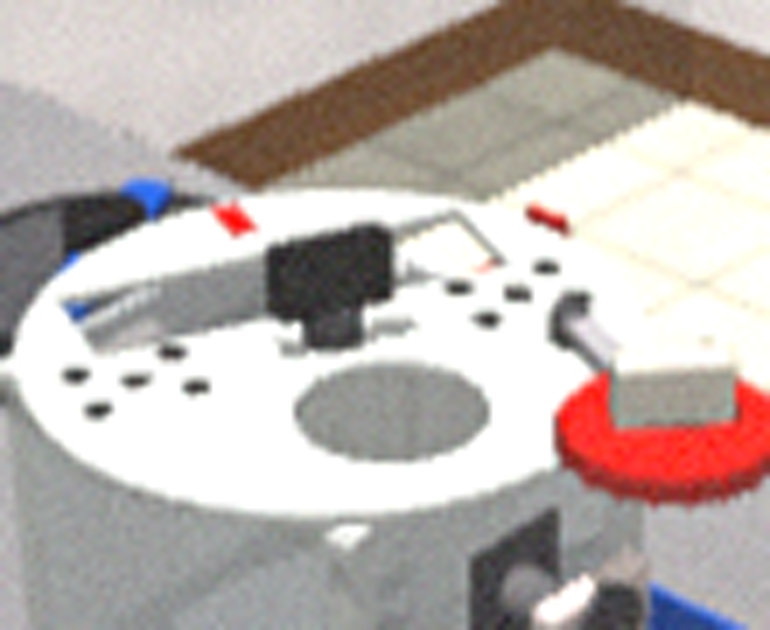

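move_arm(
  rows=[
    [-3.8,-53.5,-2,0,0,0,0],
    [-3.8,-53.5,-2,0,0,0,0],
    [-3.8,-53.5,0,0,0,0,0],
    [-3.8,-53.5,0,0,0,0,0],
    [-3.8,-53.5,0,0,0,0,0],
    [-3.8,-53.5,0,0,0,0,0],
    [-3.8,-53.5,0,0,0,0,0],
    [0,0,30,0,0,0,0],
    [0,0,20,0,0,0,0],
    [0,0,0,0,0,0,0],
    [0,0,0,0,0,0,0],
  ],
)

```text
time: 16.0
position: [491.4, -22.8, 374.6]
orientation: [3.138, 0.143, -0.0]
wrist_force: [0.0, -0.4, -1.6]
finger_gap: 58.7
```

Run:
```python
from h import *
show();to([491.5,-24,360],5)
_,p,_,r=st()
crop("side",195,90,305,200,5.4,"b1")
im=cv2.imread("pics/b1.png");h=im.shape
for dz,col in ((1,(0,255,0)),(65,(0,0,255))):
    ps=[p+r@[32.5*np.cos(a),32.5*np.sin(a),dz] for a in np.radians(22.5+45*np.arange(8))]
    q=((proj("side",ps)-[195,90]+.5)*5.4).astype(int)
    cv2.polylines(im,[q[:,None]],True,col,1)
cv2.imwrite("pics/b1o.png",im)
```

```text
t 16.0 p [491.4 -22.8 374.6] al 5.2 zax [-0. -0. -1.] gap 58.7 F [ 0.  -0.4 -1.6] T [ 0.06  0.   -0.04] q [-0.74  0.14  0.79  1.74 -0.1   1.31  0.16]
 tool shift total [-0.   1.2 14.6] turn z 0.2
```

View pics/b1o.png

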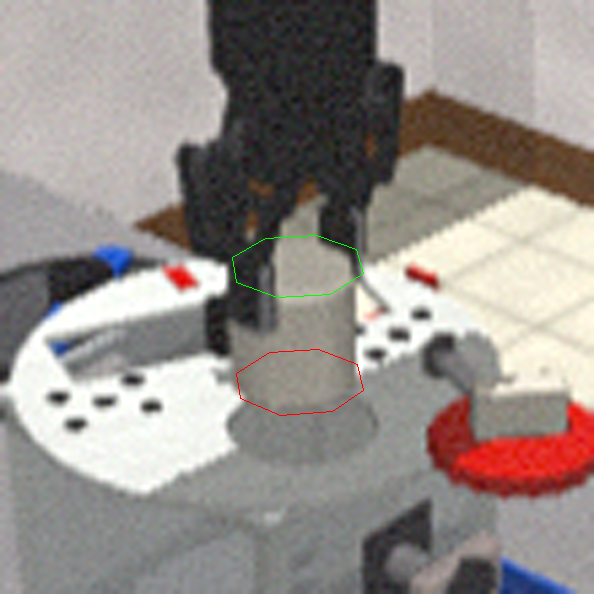

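move_arm(
  rows=[
    [1,3,10,0,0,0,0],
    [0,0,10,0,0,0,0],
    [0,0,0,0,0,0,0],
  ],
)

```text
time: 16.42
position: [492.2, -25.5, 353.3]
orientation: [3.138, 0.143, -0.003]
wrist_force: [0.0, 0.5, -2.3]
finger_gap: 58.6
```

Run:
```python
from h import *
show()
crop("side",215,110,295,190,7.4,"b2")
```

```text
t 16.43 p [492.2 -25.5 353.3] al 5.2 zax [-0.002 -0.    -1.   ] gap 58.6 F [ 0.   0.5 -2.3] T [0.03 0.   0.08] q [-0.73  0.15  0.79  1.77 -0.12  1.26  0.19]
```

View pics/b2.png

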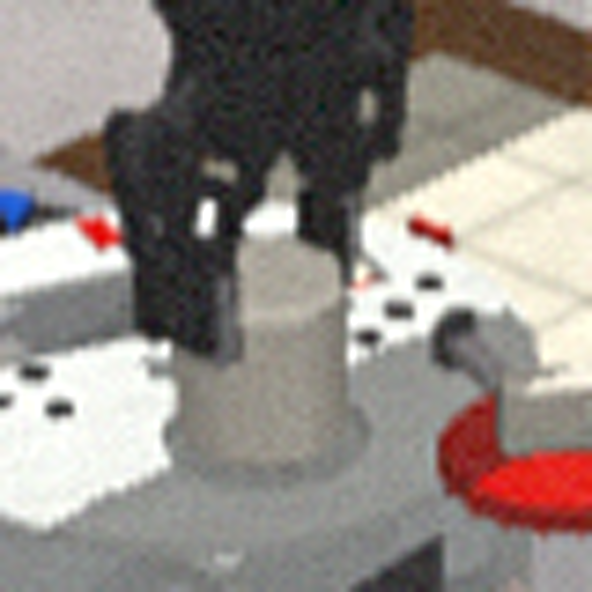

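move_arm(
  rows=[
    [0,0,8,0,0,0,0],
    [0,0,8,0,0,0,0],
    [0,0,8,0,0,0,0],
    [0,0,0,0,0,0,0],
  ],
)

```text
time: 16.98
position: [492.3, -25.5, 329.6]
orientation: [3.138, 0.143, -0.002]
wrist_force: [0.2, 0.6, -2.2]
finger_gap: 58.5
```

Run:
```python
from h import *
show()
crop("side",215,110,295,190,7.4,"b3")
```

```text
t 16.98 p [492.3 -25.5 329.6] al 5.2 zax [-0.001 -0.    -1.   ] gap 58.5 F [ 0.2  0.6 -2.2] T [ 0.01 -0.05 -0.  ] q [-0.72  0.17  0.79  1.82 -0.13  1.21  0.2 ]
```

View pics/b3.png

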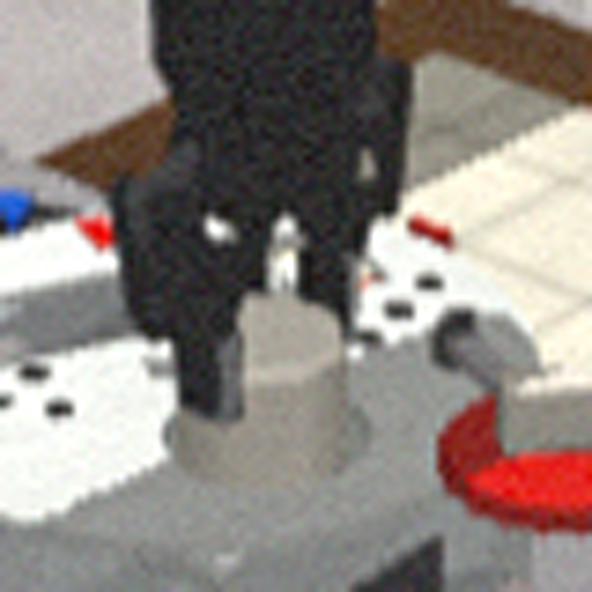

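move_arm(
  rows=[
    [0,0,7,0,0,0,0],
    [0,0,0,0,0,0,0],
    [0,0,0,0,0,0,85],
    [0,0,0,0,0,0,85],
    [0,0,0,0,0,0,85],
    [0,0,-10,0,0,0,85],
    [0,0,-40,0,0,0,85],
    [0,0,-50,0,0,0,85],
  ],
)

```text
time: 18.02
position: [492.2, -25.6, 424.7]
orientation: [3.138, 0.143, -0.002]
wrist_force: [0.8, 0.9, 0.7]
finger_gap: 72.4
```

Run:
```python
from h import *
show();to([417.5,-266,430],5)
crop("side",195,110,305,230,5,"b4");crop("top",160,130,310,260,5,"b4t")
```

```text
t 18.02 p [492.2 -25.6 424.7] al 5.2 zax [-0.001 -0.    -1.   ] gap 72.4 F [0.8 0.9 0.7] T [0.02 0.   0.01] q [-0.75  0.11  0.8   1.64 -0.08  1.43  0.15]
 tool shift total [-96.2 232.6  -5.2] turn z 0.2
```

View pics/b4.png

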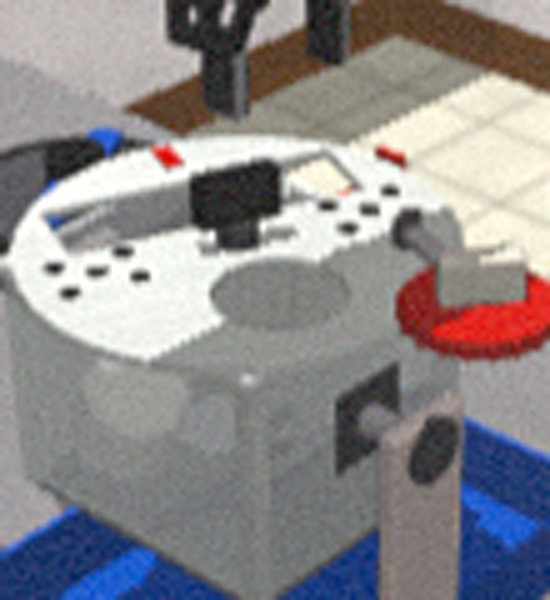

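move_arm(
  rows=[
    [-19.2,46.5,0,0,0,0,60],
    [-19.2,46.5,0,0,0,0,60],
    [-19.2,46.5,0,0,0,0,60],
    [-19.3,46.5,20,0,0,0,60],
    [-19.3,46.6,40,0,0,0,60],
    [0,0,60,0,0,0,60],
    [0,0,60,0,0,0,60],
    [0,0,60,0,0,0,60],
    [0,0,40,0,0,0,60],
    [0,0,0,0,0,0,60],
    [0,0,0,0,0,0,60],
  ],
)

```text
time: 19.5
position: [419.3, -265.3, 146.0]
orientation: [3.137, 0.143, 0.002]
wrist_force: [0.0, 0.2, 0.7]
finger_gap: 51.4
```

Run:
```python
from h import *
show();to([417.5,-266,46],5)
crop("side",255,220,355,330,5.4,"b5")
im=cv2.imread("pics/b5.png")
ps=[[417.5+16*np.cos(a),-266+16*np.sin(a),z] for z in(46,0) for a in np.linspace(0,6.28,30)]
_,p,_,r=st()
for k in proj("side",ps+[p+25*r[:,2],[p[0],p[1],46]]):
    q=(k-[255,220]+.5)*5.4;cv2.circle(im,(int(q[0]),int(q[1])),2,(0,0,255),-1)
cv2.imwrite("pics/b5o.png",im)
```

```text
t 19.5 p [ 419.3 -265.3  146. ] al 5.2 zax [ 0.002 -0.001 -1.   ] gap 51.4 F [0.  0.2 0.7] T [ 0.02  0.02 -0.02] q [-0.15  0.45  0.83  2.06 -0.46  0.82  1.04]
 tool shift total [ -2.    0.5 100. ] turn z 0.2
```

View pics/b5o.png

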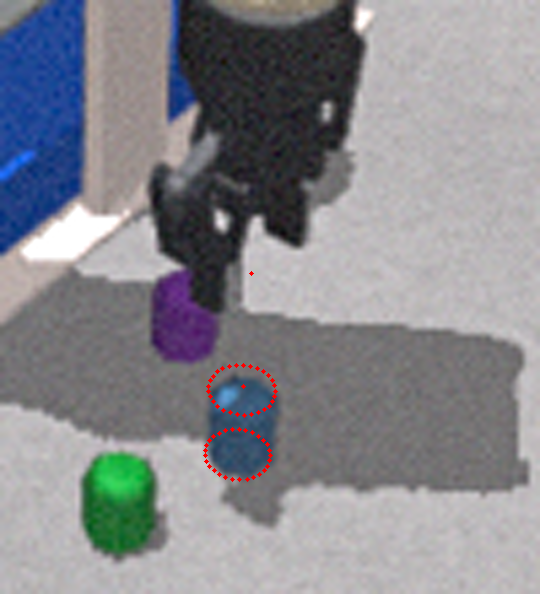

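move_arm(
  rows=[
    [-2.4,1.5,40,0,0,0,60],
    [0,0,40,0,0,0,60],
    [0,0,20,0,0,0,60],
    [0,0,0,0,0,0,60],
    [0,0,0,0,0,0,0],
    [0,0,0,0,0,0,0],
    [0,0,0,0,0,0,0],
    [0,0,0,0,0,0,0],
    [0,0,0,0,0,0,0],
    [0,0,0,0,0,0,0],
  ],
)

```text
time: 20.8
position: [417.5, -266.9, 46.4]
orientation: [3.137, 0.144, 0.005]
wrist_force: [-0.7, 0.2, 6.7]
finger_gap: 31.6
```

Run:
```python
from h import *
show()
crop("side",255,220,355,330,5.4,"b6")
```

```text
t 20.8 p [ 417.5 -266.9   46.4] al 5.2 zax [ 0.003 -0.001 -1.   ] gap 31.6 F [-0.7  0.2  6.7] T [ 0.09  0.32 -0.01] q [-0.01  0.6   0.65  2.13 -0.65  0.61  1.2 ]
```

View pics/b6.png

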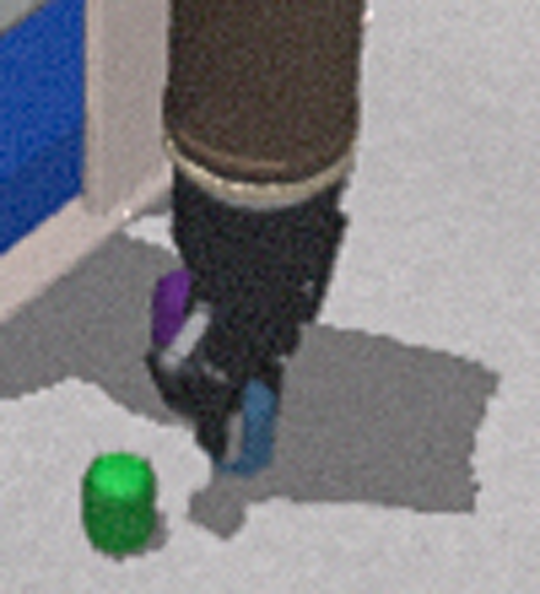

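move_arm(
  rows=[
    [0,0,-30,0,0,0,0],
    [0,0,-50,0,0,0,0],
    [0,0,-58,0,0,0,0],
    [0,0,-58,0,0,0,0],
    [0,0,-58,0,0,0,0],
    [0,0,-58,0,0,0,0],
    [0,0,-58,0,0,0,0],
    [0,0,0,0,0,0,0],
  ],
)

```text
time: 21.85
position: [416.9, -268.1, 419.4]
orientation: [3.136, 0.142, 0.013]
wrist_force: [-0.6, -0.3, -2.1]
finger_gap: 31.4
```

Run:
```python
from h import *
show();to([491.7,-22.5,420],5)
```

```text
t 21.85 p [ 416.9 -268.1  419.4] al 5.2 zax [ 0.008 -0.002 -1.   ] gap 31.4 F [-0.6 -0.3 -2.1] T [ 0.07 -0.03 -0.03] q [-0.43  0.14  1.05  1.66 -0.13  1.41  0.73]
 tool shift total [  96.7 -237.8   -0.4] turn z 0.2
```

move_arm(
  rows=[
    [19.3,-47.6,0,0,0,0,0],
    [19.3,-47.6,0,0,0,0,0],
    [19.3,-47.6,0,0,0,0,0],
    [19.3,-47.5,0,0,0,0,0],
    [19.4,-47.5,0,0,0,0,0],
    [0,0,30,0,0,0,0],
    [0,0,30,0,0,0,0],
    [0,0,15,0,0,0,0],
    [0,0,0,0,0,0,0],
  ],
)

```text
time: 22.98
position: [490.1, -20.8, 339.1]
orientation: [-3.138, -0.142, 0.002]
wrist_force: [0.9, -0.1, -1.2]
finger_gap: 31.0
```

Run:
```python
from h import *
show();to([491.7,-22.5,320],5)
crop("side",215,110,295,190,7.4,"b7")
```

```text
t 22.98 p [490.1 -20.8 339.1] al 5.2 zax [-0.001 -0.    -1.   ] gap 31.0 F [ 0.9 -0.1 -1.2] T [ 0.03  0.01 -0.01] q [-0.8   0.17  0.87  1.81 -0.14  1.23  0.2 ]
 tool shift total [ 1.5  1.8 19.1] turn z 0.2
```

View pics/b7.png

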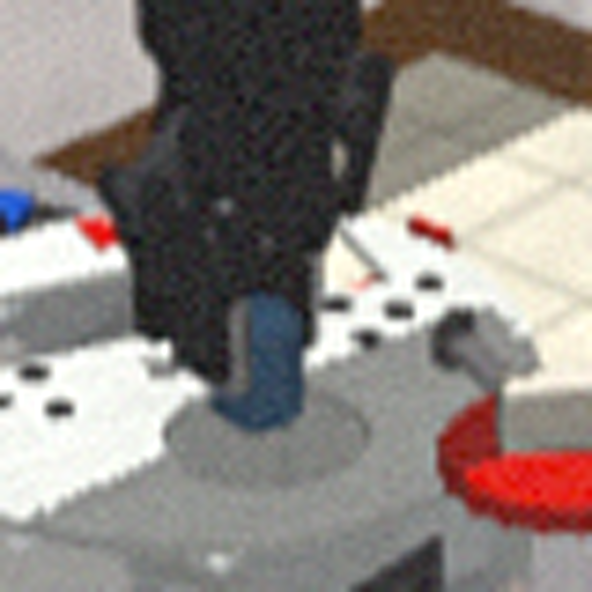

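move_arm(
  rows=[
    [1.5,1.8,19,0,0,0,0],
    [0,0,0,0,0,0,0],
    [0,0,0,0,0,0,60],
    [0,0,0,0,0,0,60],
    [0,0,0,0,0,0,60],
    [0,0,-20,0,0,0,60],
    [0,0,-40,0,0,0,47],
    [0,0,-40,0,0,0,47],
  ],
)

```text
time: 24.02
position: [492.3, -22.3, 421.8]
orientation: [-3.138, -0.143, 0.0]
wrist_force: [1.8, -0.5, -0.1]
finger_gap: 40.3
```

Run:
```python
from h import *
show();to([546.6,-117.4,420],51)
crop("side",195,110,305,230,5,"b8");t=env.grab_frame("top");crop("top",160,130,310,260,5,"b8t",t);crop("top",290,170,430,260,5,"b8r",t)
```

```text
t 24.02 p [492.3 -22.3 421.8] al 5.2 zax [-0. -0. -1.] gap 40.3 F [ 1.8 -0.5 -0.1] T [-0.01 -0.03 -0.03] q [-0.82  0.12  0.88  1.65 -0.09  1.42  0.16]
 tool shift total [45.5 99.6  1.8] turn z -45.8
```

View pics/b8.png

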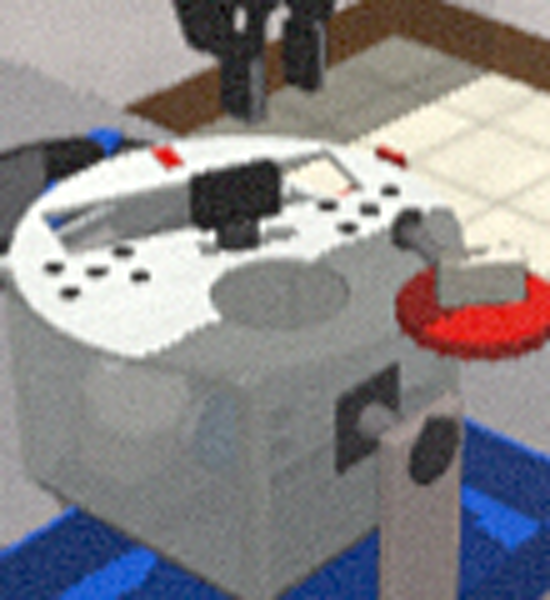

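View pics/b8t.png

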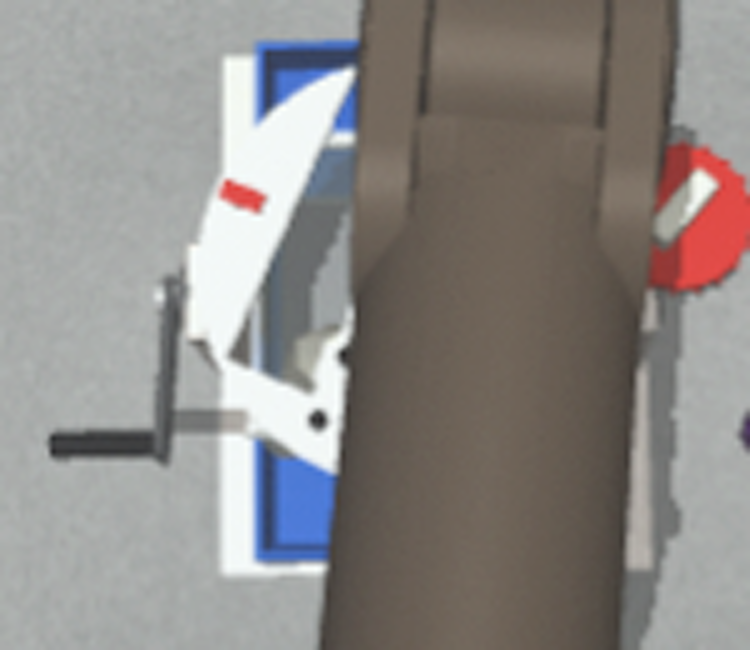

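Run:
```python
from h import *
crop("top",0,80,512,384,1.5,"full1");crop("side",0,80,512,384,1.5,"full2")
```

View pics/full1.png

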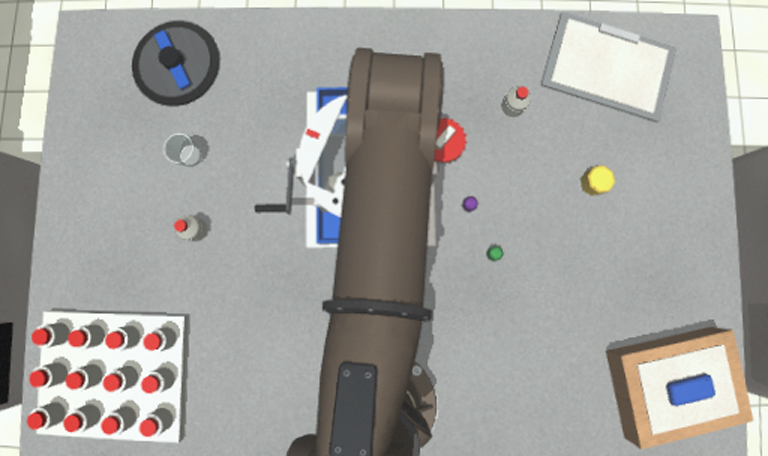

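View pics/full2.png

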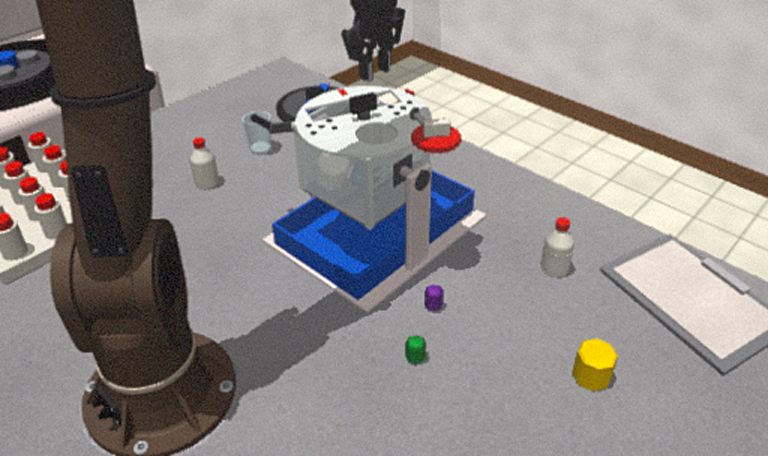

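move_arm(
  rows=[
    [0,0,0,0,0,-9.2,47],
    [0,0,0,0,0,-9.2,47],
    [0,0,0,0,0,-9.2,47],
    [0,0,0,0,0,-9.2,47],
    [0,0,0,0,0,-9.2,47],
    [0,0,0,0,0,0,47],
  ],
)

```text
time: 24.98
position: [492.0, -22.2, 419.5]
orientation: [-2.833, -1.356, 0.003]
wrist_force: [0.1, 0.3, -0.5]
finger_gap: 40.1
```

Run:
```python
from h import *
show();to([546,-117,326.5],51)
```

```text
t 24.98 p [492.  -22.2 419.5] al 51.2 zax [-0.002 -0.    -1.   ] gap 40.1 F [ 0.1  0.3 -0.5] T [0.   0.   0.04] q [-0.75  0.11  0.79  1.65 -0.08  1.41  0.94]
 tool shift total [-39.8 101.6  92.9] turn z 0.2
```

move_arm(
  rows=[
    [-19.9,50.8,0,0,0,0,47],
    [-19.9,50.8,0,0,0,0,47],
    [0,0,0,0,0,0,47],
    [0,0,40,0,0,0,47],
    [0,0,20,0,0,0,47],
    [0,0,0,0,0,0,47],
  ],
)

```text
time: 25.72
position: [545.8, -115.6, 358.9]
orientation: [-2.832, -1.355, 0.004]
wrist_force: [-0.1, 0.2, -0.4]
finger_gap: 40.0
```

Run:
```python
from h import *
show();to([546,-117,326.5],51)
crop("side",225,100,325,200,6,"b9")
```

```text
t 25.73 p [ 545.8 -115.6  358.9] al 51.1 zax [-0.003  0.001 -1.   ] gap 40.0 F [-0.1  0.2 -0.4] T [0.02 0.   0.03] q [-0.51  0.31  0.85  1.62 -0.24  1.32  1.27]
 tool shift total [-0.9  1.1 32.4] turn z 0.1
```

View pics/b9.png

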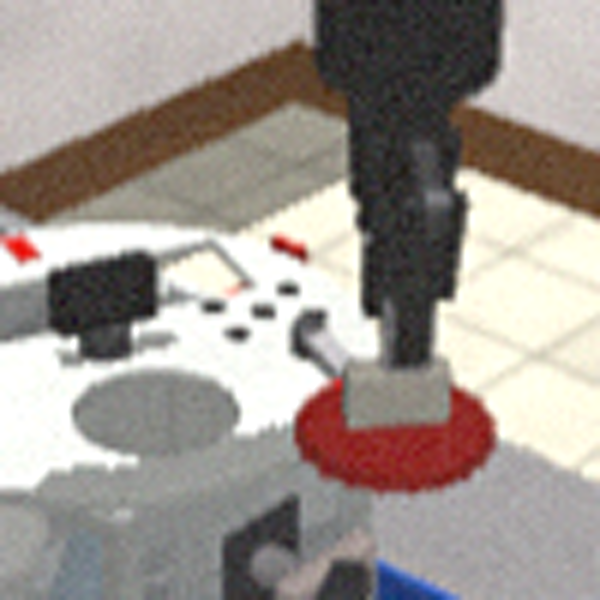

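move_arm(
  rows=[
    [-0.9,1.1,20,0,0,0,47],
    [0,0,12,0,0,0,47],
    [0,0,0,0,0,0,47],
    [0,0,0,0,0,0,0],
    [0,0,0,0,0,0,0],
    [0,0,0,0,0,0,0],
    [0,0,0,0,0,0,0],
    [0,0,0,0,0,0,0],
  ],
)

```text
time: 26.78
position: [547.7, -118.6, 329.0]
orientation: [2.832, 1.357, 0.002]
wrist_force: [3.1, -0.8, 4.3]
finger_gap: 14.7
```

Run:
```python
from h import *
show();to([491.5,-22.5,326.5],-26.2)
```

```text
t 26.77 p [ 547.7 -118.6  329. ] al 51.2 zax [ 0.002 -0.    -1.   ] gap 14.7 F [ 3.1 -0.8  4.3] T [-0.06 -0.98 -0.31] q [-0.5   0.33  0.84  1.67 -0.26  1.25  1.29]
 tool shift total [  39.7 -104.     2.4] turn z 77.4
```

move_arm(
  rows=[
    [-2.45,-9.5,0,0,0,6.45,0],
    [-2.45,-9.5,0,0,0,6.45,0],
    [-2.45,-9.5,0,0,0,6.45,0],
    [-2.45,-9.5,0,0,0,6.45,0],
    [-2.45,-9.5,0,0,0,6.45,0],
    [-2.45,-9.5,0,0,0,6.45,0],
    [-2.45,-9.5,0,0,0,6.45,0],
    [-2.45,-9.5,0,0,0,6.45,0],
    [-2.45,-9.5,0,0,0,6.45,0],
    [-2.45,-9.5,0,0,0,6.45,0],
    [-2.45,-9.5,0,0,0,6.45,0],
    [0,0,0,0,0,0,0],
  ],
)

```text
time: 28.28
position: [491.1, -33.5, 328.8]
orientation: [3.095, -0.539, -0.001]
wrist_force: [-0.7, 0.5, 7.4]
finger_gap: 14.6
```

Run:
```python
from h import *
show();to([491.5,-22.5,327],-26.2)
```

```text
t 28.27 p [491.1 -33.5 328.8] al -19.8 zax [-0.001 -0.    -1.   ] gap 14.6 F [-0.7  0.5  7.4] T [-0.02 -0.1  -0.06] q [-0.98  0.26  1.19  1.83 -0.25  1.22 -0.06]
 tool shift total [ -3.3 -10.5   1.8] turn z 6.4
```

move_arm(
  rows=[
    [-1.5,-5,0,0,0,3.2,0],
    [-1.5,-5.5,0,0,0,3.2,0],
    [0,0,0,0,0,0,0],
  ],
)

```text
time: 28.65
position: [491.9, -23.8, 328.7]
orientation: [3.059, -0.711, -0.001]
wrist_force: [-0.7, -2.8, 7.3]
finger_gap: 14.6
```

Run:
```python
from h import *
show()
crop("side",215,110,295,190,7.4,"c1")
```

```text
t 28.65 p [491.9 -23.8 328.7] al -26.2 zax [-0.001 -0.001 -1.   ] gap 14.6 F [-0.7 -2.8  7.3] T [-0.51  0.03  0.01] q [-1.01  0.27  1.22  1.83 -0.26  1.23 -0.17]
```

View pics/c1.png

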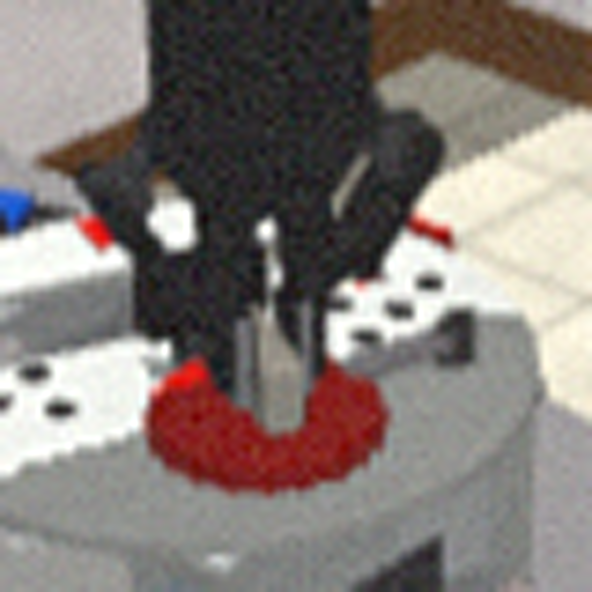

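move_arm(
  rows=[
    [0,0,0,0,0,8,0],
    [0,0,0,0,0,8,0],
    [0,0,0,0,0,0,0],
  ],
)

```text
time: 29.08
position: [491.5, -23.7, 328.6]
orientation: [2.929, -1.132, -0.002]
wrist_force: [-4.0, -1.3, 9.1]
finger_gap: 14.8
```

Run:
```python
from h import *
show();print(env.observe()["joints"])
```

```text
t 29.07 p [491.5 -23.7 328.6] al -42.3 zax [-0.002 -0.    -1.   ] gap 14.8 F [-4.  -1.3  9.1] T [-0.33  0.45 -0.06] q [-1.03  0.29  1.26  1.83 -0.29  1.23 -0.42]
[-1.03395676  0.28640388  1.2610181   1.83316361 -0.28827419  1.2340343
 -0.42481691]
```

move_arm(
  rows=[
    [0,0,0,0,0,6,0],
    [0,0,0,0,0,6,0],
    [0,0,0,0,0,0,0],
  ],
)

```text
time: 29.45
position: [491.4, -23.4, 328.6]
orientation: [2.796, -1.431, -0.003]
wrist_force: [-3.2, -0.0, 9.9]
finger_gap: 14.6
```

Run:
```python
from h import *
show();print(env.observe()["joints"])
```

```text
t 29.45 p [491.4 -23.4 328.6] al -54.2 zax [-0.002  0.    -1.   ] gap 14.6 F [-3.2 -0.   9.9] T [-0.22  0.57  0.01] q [-1.04  0.29  1.28  1.83 -0.3   1.24 -0.62]
[-1.04113674  0.29361168  1.2764753   1.83348637 -0.29722477  1.23685048
 -0.62279241]
```

move_arm(
  rows=[
    [0,0,0,0,0,6,0],
    [0,0,0,0,0,6,0],
    [0,0,0,0,0,6,0],
  ],
)

```text
time: 29.82
position: [491.3, -22.9, 328.6]
orientation: [2.536, -1.853, -0.004]
wrist_force: [-5.5, 0.9, 10.5]
finger_gap: 14.6
```

Run:
```python
from h import *
show();print(env.observe()["joints"])
```

```text
t 29.82 p [491.3 -22.9 328.6] al -72.3 zax [-0.003  0.001 -1.   ] gap 14.6 F [-5.5  0.9 10.5] T [0.28 0.79 0.06] q [-1.05  0.3   1.29  1.83 -0.31  1.24 -0.93]
[-1.04699509  0.2998226   1.28888682  1.83376566 -0.30515954  1.23967408
 -0.92951985]
```

move_arm(
  rows=[
    [0,0,0,0,0,6.5,0],
    [0,0,0,0,0,6.5,0],
    [0,0,0,0,0,6.5,0],
    [0,0,0,0,0,6.5,0],
    [0,0,0,0,0,6.5,0],
    [0,0,0,0,0,6.5,0],
    [0,0,0,0,0,0,0],
  ],
)

```text
time: 30.7
position: [491.5, -22.0, 328.5]
orientation: [1.776, -2.59, -0.005]
wrist_force: [-4.3, 3.0, 10.6]
finger_gap: 14.8
```

Run:
```python
from h import *
show();print(env.observe()["joints"])
```

```text
t 30.7 p [491.5 -22.  328.5] al -111.1 zax [-0.002  0.002 -1.   ] gap 14.8 F [-4.3  3.  10.6] T [0.67 0.7  0.09] q [-1.05  0.31  1.3   1.83 -0.31  1.24 -1.6 ]
[-1.05239728  0.30596067  1.29995784  1.83365533 -0.31302767  1.24204224
 -1.59957265]
```

move_arm(
  rows=[
    [0,0,0,0,0,2,0],
    [0,0,0,0,0,1,0],
    [0,0,0,0,0,0,0],
  ],
)

```text
time: 31.08
position: [491.1, -20.7, 328.3]
orientation: [1.712, -2.633, -0.008]
wrist_force: [-7.3, 8.6, 12.4]
finger_gap: 14.9
```

Run:
```python
from h import *
show();print(env.observe()["joints"])
```

```text
t 31.07 p [491.1 -20.7 328.3] al -113.9 zax [-0.004  0.004 -1.   ] gap 14.9 F [-7.3  8.6 12.4] T [1.73 1.25 0.71] q [-1.05  0.31  1.3   1.83 -0.31  1.24 -1.65]
[-1.05326855  0.30611852  1.2991002   1.83383144 -0.31432264  1.24351911
 -1.64956874]
```

move_arm(
  rows=[
    [0,0,0,0,0,-2,0],
    [0,0,0,0,0,0,47],
    [0,0,0,0,0,0,47],
    [0,0,0,0,0,0,47],
    [0,0,-20,0,0,0,47],
    [0,0,-40,0,0,-5,47],
    [0,0,-30,0,0,-10,47],
    [0,0,0,0,0,-10,47],
    [0,0,0,0,0,-10,47],
    [0,0,0,0,0,-10,47],
    [0,0,0,0,0,-10,47],
    [0,0,0,0,0,-10,47],
  ],
)

```text
time: 32.58
position: [492.1, -23.1, 418.3]
orientation: [2.883, -1.248, -0.001]
wrist_force: [0.9, 0.3, 0.1]
finger_gap: 40.3
```

Run:
```python
from h import *
show();to([515,34,430],67.6)
crop("side",195,110,305,230,5,"c2")
```

```text
t 32.58 p [492.1 -23.1 418.3] al -46.8 zax [-0.001 -0.    -1.   ] gap 40.3 F [0.9 0.3 0.1] T [0.06 0.05 0.01] q [-0.95  0.14  1.05  1.66 -0.12  1.41 -0.7 ]
 tool shift total [-26.  -55.8 -11.7] turn z -114.4
```

View pics/c2.png

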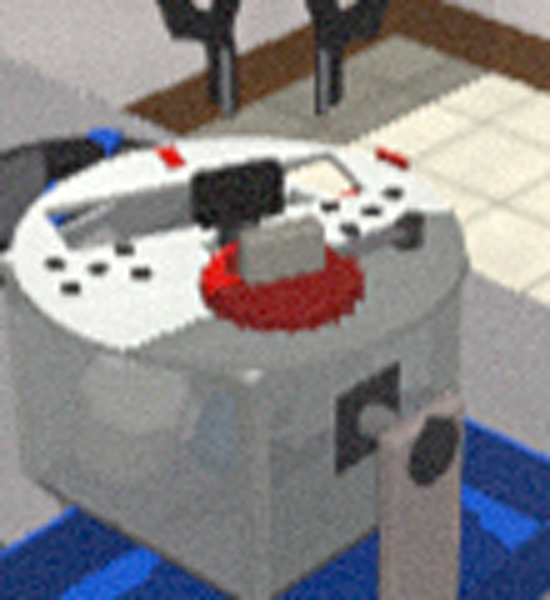

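move_arm(
  rows=[
    [0,0,0,0,0,-10.4,47],
    [0,0,0,0,0,-10.4,47],
    [0,0,0,0,0,-10.4,47],
    [0,0,0,0,0,-10.4,47],
    [0,0,0,0,0,-10.4,47],
    [0,0,0,0,0,-10.4,47],
    [0,0,0,0,0,-10.4,47],
    [0,0,0,0,0,-10.4,47],
    [0,0,0,0,0,-10.4,47],
    [0,0,0,0,0,-10.4,47],
    [0,0,0,0,0,-10.4,47],
    [0,0,0,0,0,0,47],
  ],
)

```text
time: 34.12
position: [492.2, -23.2, 418.3]
orientation: [-2.619, -1.735, 0.001]
wrist_force: [0.6, 0.4, 0.0]
finger_gap: 40.3
```

Run:
```python
from h import *
show();to([515.5,34.5,370],66.5)
```

```text
t 34.12 p [492.2 -23.2 418.3] al 67.1 zax [-0.001 -0.    -1.   ] gap 40.3 F [0.6 0.4 0. ] T [0.02 0.01 0.02] q [-0.74  0.11  0.78  1.65 -0.08  1.41  1.22]
 tool shift total [62.2 -1.  48.3] turn z 0.6
```

move_arm(
  rows=[
    [31,-0.5,0,0,0,0,47],
    [31.2,-0.5,0,0,0,0.5,47],
    [0,0,28,0,0,0,47],
    [0,0,20,0,0,0,47],
    [0,0,0,0,0,0,47],
  ],
)

```text
time: 34.75
position: [514.6, 34.8, 369.3]
orientation: [-2.627, -1.722, 0.004]
wrist_force: [0.4, 0.5, 0.2]
finger_gap: 40.2
```

Run:
```python
from h import *
show();to([515.5,34.5,331],66.5)
crop("side",195,100,305,200,6,"c3")
```

```text
t 34.75 p [514.6  34.8 369.3] al 66.5 zax [-0.003 -0.001 -1.   ] gap 40.2 F [0.4 0.5 0.2] T [-0.03  0.02  0.01] q [-0.78  0.19  0.75  1.69 -0.14  1.31  1.16]
 tool shift total [ 0.1  1.  38.3] turn z -0.0
```

View pics/c3.png

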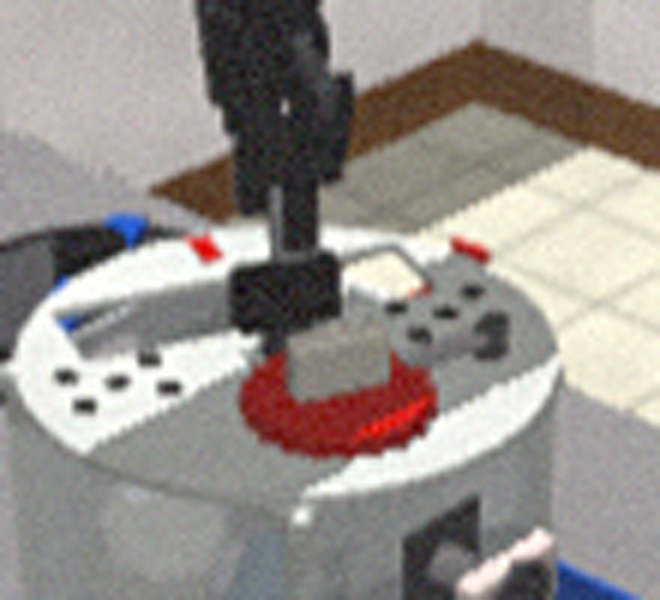

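move_arm(
  rows=[
    [0,0.5,20,0,0,0,47],
    [0,0,17,0,0,0,47],
    [0,0,0,0,0,0,47],
    [0,0,0,0,0,0,0],
    [0,0,0,0,0,0,0],
    [0,0,0,0,0,0,0],
    [0,0,0,0,0,0,0],
    [0,0,0,0,0,0,0],
  ],
)

```text
time: 35.8
position: [516.4, 34.0, 334.9]
orientation: [2.623, 1.728, 0.002]
wrist_force: [-1.4, -1.3, 6.3]
finger_gap: 14.6
```

Run:
```python
from h import *
show()
```

```text
t 35.8 p [516.4  34.  334.9] al 66.7 zax [ 0.002  0.    -1.   ] gap 14.6 F [-1.4 -1.3  6.3] T [-0.58  0.47  0.2 ] q [-0.77  0.22  0.74  1.75 -0.16  1.23  1.18]
```

move_arm(
  rows=[
    [0,0,0,0,0,8,0],
    [0,0,0,0,0,8,0],
    [0,0,0,0,0,8,0],
    [0,0,0,0,0,8,0],
    [0,0,0,0,0,8,0],
    [0,0,0,0,0,8,0],
    [0,0,0,0,0,8,0],
    [0,0,0,0,0,8,0],
    [0,0,0,0,0,1,0],
    [0,0,0,0,0,0,0],
  ],
)

```text
time: 37.05
position: [516.7, 34.9, 334.9]
orientation: [-3.141, -0.049, -0.003]
wrist_force: [0.2, 1.5, 6.7]
finger_gap: 14.6
```

Run:
```python
from h import *
show()
crop("side",195,100,305,200,6,"c4")
crop("top",160,130,310,260,5,"c4t")
```

```text
t 37.05 p [516.7  34.9 334.9] al 1.8 zax [ 0.002  0.001 -1.   ] gap 14.6 F [0.2 1.5 6.7] T [-0.2   0.43  0.11] q [-0.93  0.26  0.98  1.76 -0.23  1.24  0.14]
```

View pics/c4.png

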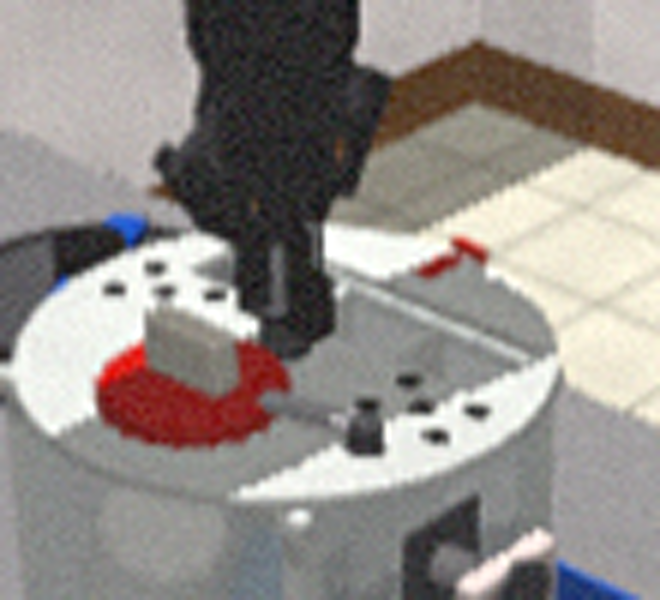

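move_arm(
  rows=[
    [0,0,0,0,0,0,47],
    [0,0,0,0,0,0,47],
    [0,0,0,0,0,0,47],
    [0,0,-30,0,0,0,47],
    [0,0,-40,0,0,0,47],
    [-25,-47,0,0,0,0,60],
    [-25,-47,0,0,0,0,60],
    [-25,-47,0,0,0,0,60],
    [-25,-47,0,0,0,0,60],
    [0,0,0,0,0,0,60],
  ],
)

```text
time: 38.4
position: [407.7, 223.3, 403.2]
orientation: [-3.141, -0.061, 0.001]
wrist_force: [0.6, -0.6, -0.5]
finger_gap: 51.3
```

Run:
```python
from h import *
show();to([420,218,340],1.6)
t=env.grab_frame("top")
crop("side",130,100,305,230,4.4,"c5")
crop("top",160,130,310,260,5,"c5t",t);np.save("t5.npy",t)
```

```text
t 38.4 p [407.7 223.3 403.2] al 2.2 zax [-0.001  0.    -1.   ] gap 51.3 F [ 0.6 -0.6 -0.5] T [-0.02 -0.01  0.02] q [-1.41  0.05  0.86  1.74 -0.04  1.37 -0.5 ]
 tool shift total [12.1  5.8 63.2] turn z 0.6
```

View pics/c5.png

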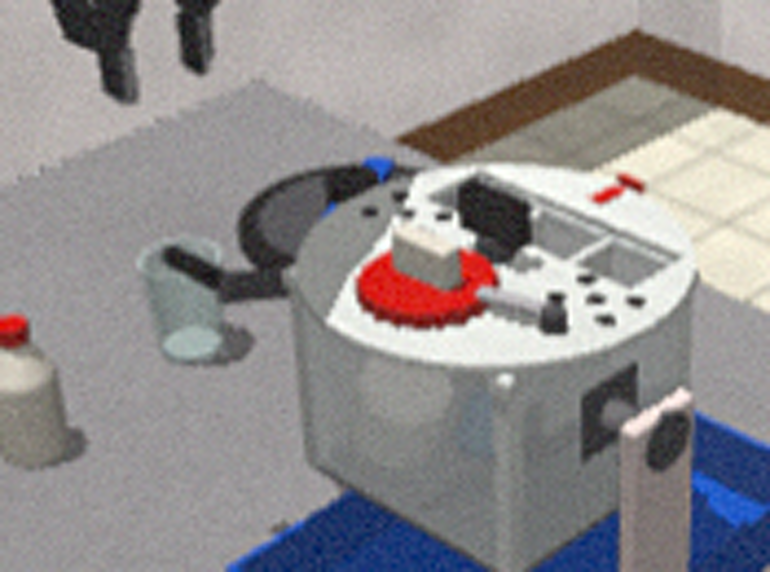

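View pics/c5t.png

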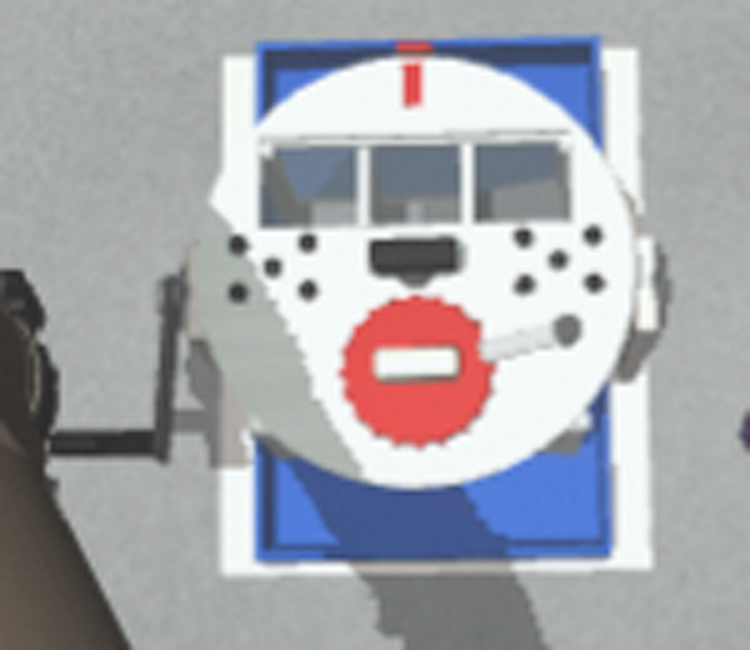

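Run:
```python
from h import *
print(tri((173.5,161.2),(180.6,218.2)),px("side",173.5,161.2,244),px("top",180.6,218.2,244))
```

```text
(array([416.42094745, 219.0942367 , 242.14482851]), np.float64(4.143211342253542)) [412.98589856 217.67038695 244.        ] [417.92375272 217.54500062 244.        ]
```

move_arm(
  rows=[
    [9.1,5.6,50,0,0,0.6,60],
    [0,0,50,0,0,0,60],
    [0,0,20,0,0,0,60],
    [0,0,0,0,0,0,60],
  ],
)

```text
time: 39.0
position: [419.4, 212.1, 282.6]
orientation: [3.139, 0.027, -0.002]
wrist_force: [0.1, -0.2, 1.1]
finger_gap: 51.2
```

Run:
```python
from h import *
show();to([417,218,251],1.6)
crop("side",130,90,250,190,6,"c6")
```

```text
t 39.0 p [419.4 212.1 282.6] al 1.0 zax [-0.002 -0.002 -1.   ] gap 51.2 F [ 0.1 -0.2  1.1] T [-0.04  0.01 -0.06] q [-1.32  0.18  0.88  1.94 -0.16  1.09 -0.36]
 tool shift total [-2.3 -6.  31.6] turn z -0.6
```

View pics/c6.png

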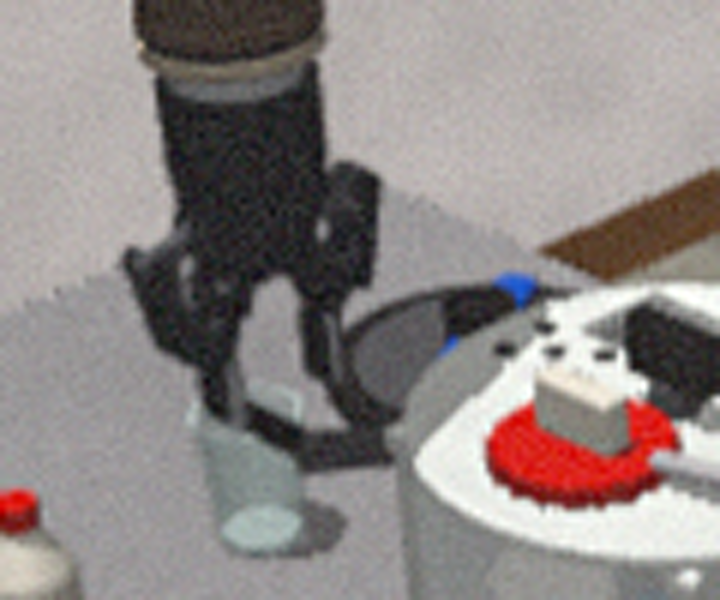

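move_arm(
  rows=[
    [-2.3,-5,10,0,0,-0.6,60],
    [0,0,21,0,0,0,60],
    [0,0,0,0,0,0,60],
    [0,0,0,0,0,0,60],
  ],
)

```text
time: 39.55
position: [417.4, 219.2, 253.2]
orientation: [-3.141, -0.049, -0.001]
wrist_force: [-0.2, 0.1, 1.5]
finger_gap: 51.1
```

Run:
```python
from h import *
show();to([417,218,251],1.6)
crop("side",130,90,250,190,6,"c7")
```

```text
t 39.55 p [417.4 219.2 253.2] al 1.8 zax [ 0.001  0.001 -1.   ] gap 51.1 F [-0.2  0.1  1.5] T [ 0.02 -0.   -0.  ] q [-1.3   0.22  0.86  1.99 -0.2   1.02 -0.32]
 tool shift total [-0.4  1.2  2.2] turn z 0.2
```

View pics/c7.png

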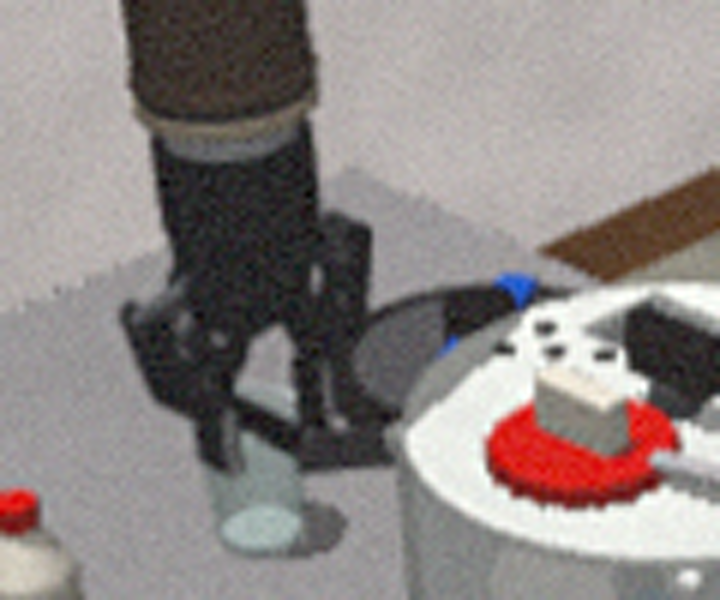

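move_arm(
  rows=[
    [0,0,0,0,0,0,0],
    [0,0,0,0,0,0,0],
    [0,0,0,0,0,0,0],
    [0,0,0,0,0,0,0],
    [0,0,0,0,0,0,0],
    [0,0,0,0,0,0,0],
  ],
)

```text
time: 40.35
position: [416.8, 219.1, 252.5]
orientation: [-3.141, -0.049, 0.0]
wrist_force: [-3.2, 1.3, 4.7]
finger_gap: 14.2
```

Run:
```python
from h import *
show()
a=np.radians(160-np.arange(0,146,7.0))
for i in range(len(a)-1): print(i+1,round(np.degrees(a[i+1])),(100*(np.cos(a[i+1])-np.cos(a[i]))).round(1),(-100*(np.sin(a[i+1])-np.sin(a[i]))).round(1))
```

```text
t 40.35 p [416.8 219.1 252.5] al 1.8 zax [-0.  0. -1.] gap 14.2 F [-3.2  1.3  4.7] T [ 0.18  0.53 -0.02] q [-1.3   0.22  0.86  1.99 -0.2   1.02 -0.32]
1 153 4.9 -11.2
2 146 6.2 -10.5
3 139 7.4 -9.7
4 132 8.6 -8.7
5 125 9.6 -7.6
6 118 10.4 -6.4
7 111 11.1 -5.1
8 104 11.6 -3.7
9 97 12.0 -2.2
10 90 12.2 -0.7
11 83 12.2 0.7
12 76 12.0 2.2
13 69 11.6 3.7
14 62 11.1 5.1
15 55 10.4 6.4
16 48 9.6 7.6
17 41 8.6 8.7
18 34 7.4 9.7
19 27 6.2 10.5
20 20 4.9 11.2
```

move_arm(
  rows=[
    [4.9,0,-11.2,0,0,0,0],
    [6.2,0,-10.5,0,0,0,0],
    [7.4,0,-9.7,0,0,0,0],
    [8.6,0,-8.7,0,0,0,0],
    [9.6,0,-7.6,0,0,0,0],
    [10.4,0,-6.4,0,0,0,0],
    [11.1,0,-5.1,0,0,0,0],
    [11.6,0,-3.7,0,0,0,0],
    [12,0,-2.2,0,0,0,0],
    [12.2,0,-0.7,0,0,0,0],
    [0,0,0,0,0,0,0],
  ],
)

```text
time: 41.72
position: [511.6, 221.8, 319.8]
orientation: [-3.141, -0.048, 0.0]
wrist_force: [-4.8, 0.7, 5.6]
finger_gap: 13.8
```

Run:
```python
from h import *
show();crop("side",150,60,310,240,3.3,"d1");crop("top",160,130,310,260,5,"d1t")
```

```text
t 41.73 p [511.6 221.8 319.8] al 1.8 zax [-0.     0.001 -1.   ] gap 13.8 F [-4.8  0.7  5.6] T [ 0.19  1.33 -0.11] q [-1.14  0.34  0.87  1.69 -0.28  1.23 -0.18]
```

View pics/d1.png

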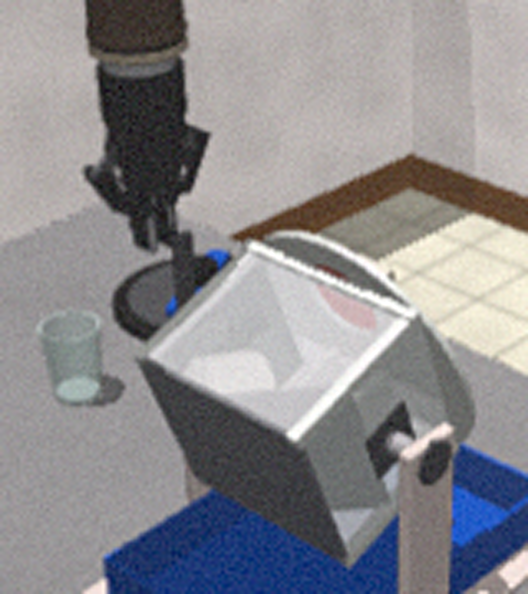

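View pics/d1t.png

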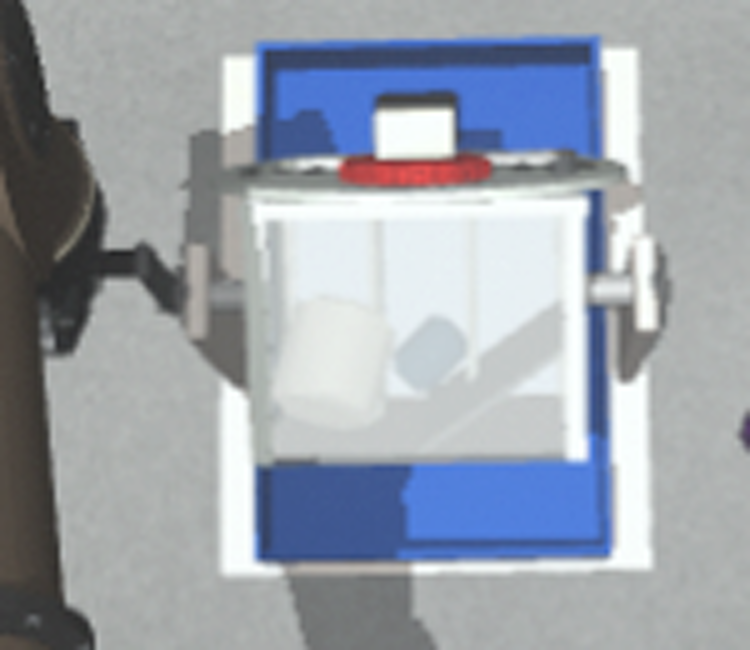

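move_arm(
  rows=[
    [12.2,0,0.7,0,0,0,0],
    [12,0,2.2,0,0,0,0],
    [11.6,0,3.7,0,0,0,0],
    [11.1,0,5.1,0,0,0,0],
    [10.4,0,6.4,0,0,0,0],
    [9.6,0,7.6,0,0,0,0],
    [8.6,0,8.7,0,0,0,0],
    [7.4,0,9.7,0,0,0,0],
    [6.2,0,10.5,0,0,0,0],
    [4.9,0,11.2,0,0,0,0],
    [0,0,0,0,0,0,0],
    [0,0,0,0,0,0,0],
  ],
)

```text
time: 43.32
position: [604.6, 224.5, 252.7]
orientation: [3.141, 0.049, -0.001]
wrist_force: [-3.6, -0.8, -2.3]
finger_gap: 14.0
```

Run:
```python
from h import *
show();crop("side",150,60,310,240,3.3,"d2");crop("top",160,130,310,260,5,"d2t")
```

```text
t 43.33 p [604.6 224.5 252.7] al 1.8 zax [-0.001 -0.001 -1.   ] gap 14.0 F [-3.6 -0.8 -2.3] T [-0.16  1.22 -0.05] q [-0.94  0.56  0.8   1.57 -0.42  1.19 -0.03]
```

View pics/d2.png

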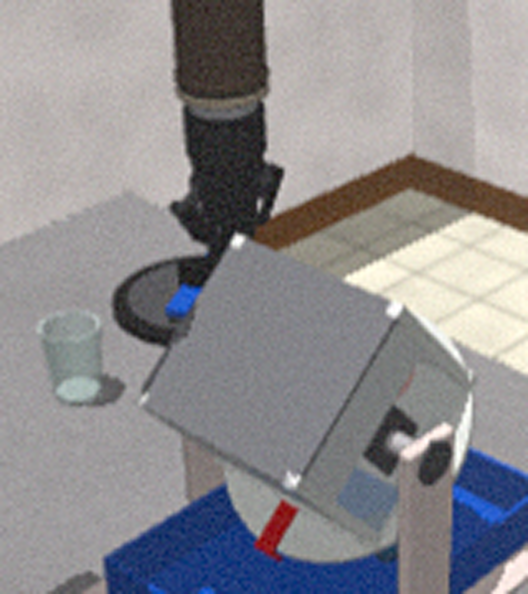

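View pics/d2t.png

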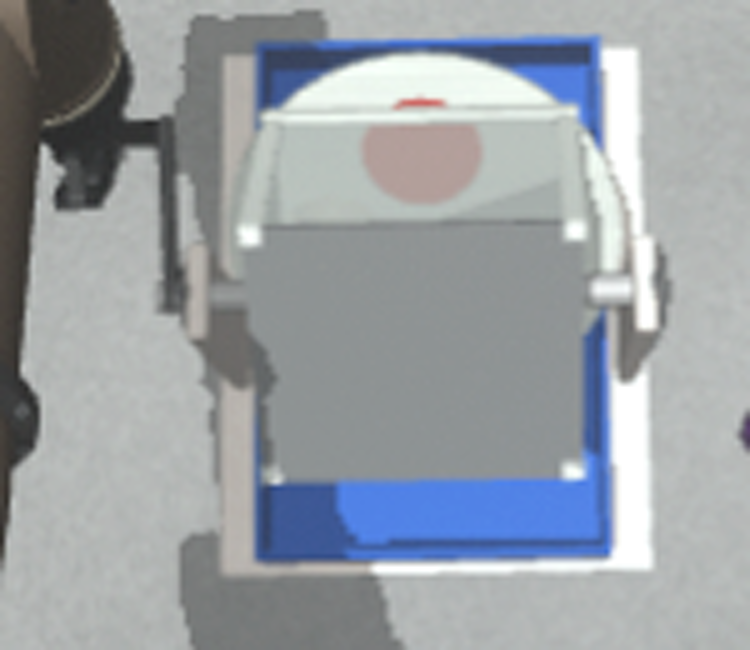

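move_arm(
  rows=[
    [-4.9,0,-11.2,0,0,0,0],
    [-6.2,0,-10.5,0,0,0,0],
    [-7.4,0,-9.7,0,0,0,0],
    [7.4,0,9.7,0,0,0,0],
    [6.2,0,10.5,0,0,0,0],
    [4.9,0,11.2,0,0,0,0],
    [-4.9,0,-11.2,0,0,0,0],
    [-6.2,0,-10.5,0,0,0,0],
    [6.2,0,10.5,0,0,0,0],
    [4.9,0,11.2,0,0,0,0],
    [1,0,4,0,0,0,0],
    [0,0,0,0,0,0,0],
  ],
)

```text
time: 44.92
position: [605.6, 224.6, 249.6]
orientation: [-3.141, -0.049, -0.0]
wrist_force: [-2.9, -3.1, 3.9]
finger_gap: 13.7
```

Run:
```python
from h import *
show();crop("side",150,100,310,260,3.7,"d3");t=env.grab_frame("top");crop("top",160,130,310,260,5,"d3t",t)
```

```text
t 44.92 p [605.6 224.6 249.6] al 1.8 zax [ 0.  0. -1.] gap 13.7 F [-2.9 -3.1  3.9] T [-0.69  0.96 -0.09] q [-0.93  0.56  0.79  1.57 -0.42  1.19 -0.03]
```

View pics/d3.png

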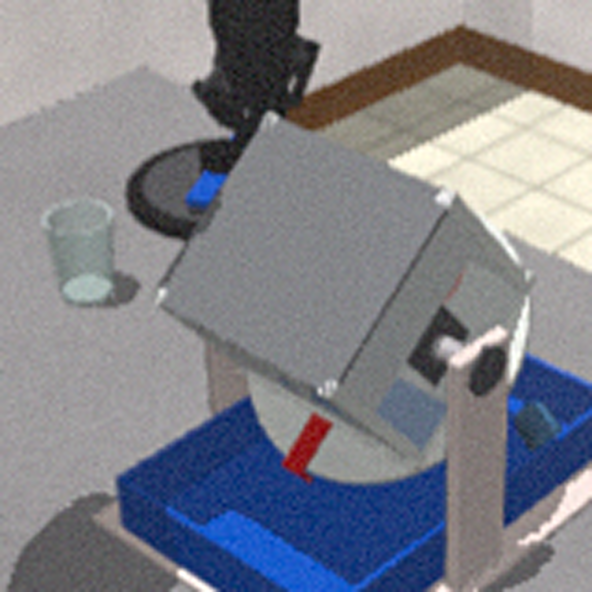

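View pics/d3t.png

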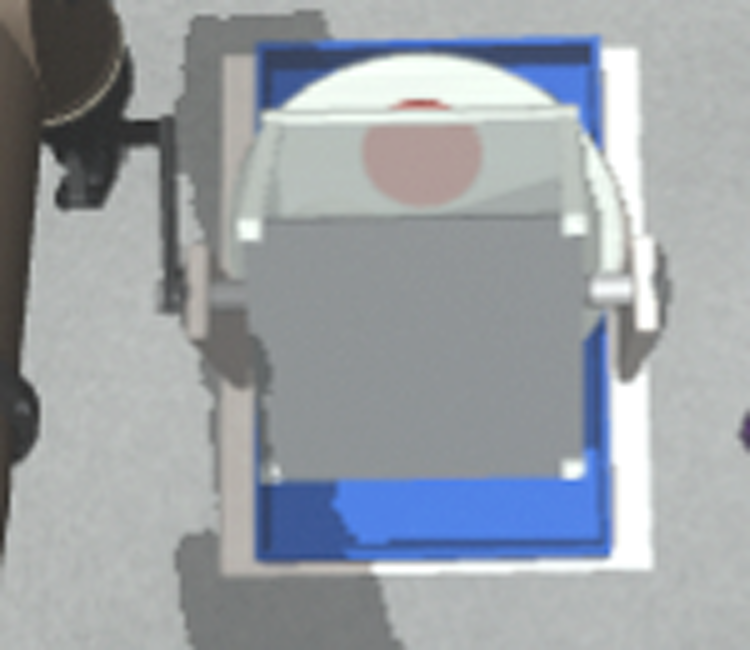

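move_arm(
  rows=[
    [0,0,0,0,0,0,50],
    [0,0,0,0,0,0,50],
    [0,0,0,0,0,0,50],
    [0,0,0,0,0,0,0],
    [0,0,0,0,0,0,0],
    [0,0,0,0,0,0,0],
    [0,0,0,0,0,0,0],
    [0,0,0,0,0,0,0],
  ],
)

```text
time: 46.02
position: [605.7, 225.0, 248.4]
orientation: [-3.141, -0.049, 0.0]
wrist_force: [-0.6, -0.3, -0.6]
finger_gap: 14.3
```

Run:
```python
from h import *
show();crop("side",150,100,310,260,3.7,"d4")
```

```text
t 46.02 p [605.7 225.  248.4] al 1.8 zax [-0.  0. -1.] gap 14.3 F [-0.6 -0.3 -0.6] T [ 0.14  0.25 -0.14] q [-0.93  0.56  0.79  1.57 -0.42  1.19 -0.02]
```

View pics/d4.png

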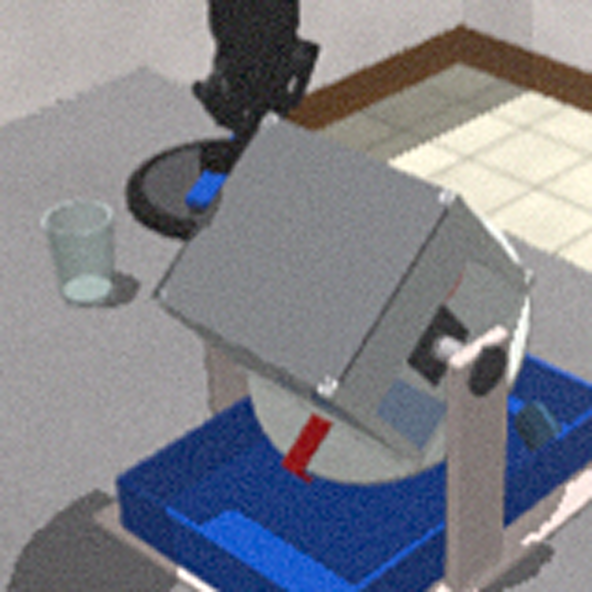

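move_arm(
  rows=[
    [-1,0,-4,0,0,0,0],
    [-4.9,0,-11.2,0,0,0,0],
    [-6.2,0,-10.5,0,0,0,0],
    [-7.4,0,-9.7,0,0,0,0],
    [-8.6,0,-8.7,0,0,0,0],
    [-9.6,0,-7.6,0,0,0,0],
    [-10.4,0,-6.4,0,0,0,0],
    [-11.1,0,-5.1,0,0,0,0],
    [-11.6,0,-3.7,0,0,0,0],
    [-12,0,-2.2,0,0,0,0],
    [-12.2,0,-0.7,0,0,0,0],
    [0,0,0,0,0,0,0],
  ],
)

```text
time: 47.58
position: [515.2, 222.4, 323.8]
orientation: [-3.136, -0.048, -0.019]
wrist_force: [4.0, 0.5, 25.0]
finger_gap: 13.7
```

Run:
```python
from h import *
show();crop("side",150,60,310,240,3.3,"d5")
```

```text
t 47.58 p [515.2 222.4 323.8] al 1.8 zax [ 0.012  0.006 -1.   ] gap 13.7 F [ 4.   0.5 25. ] T [ 0.14 -1.21 -0.  ] q [-1.14  0.34  0.88  1.69 -0.28  1.23 -0.17]
```

View pics/d5.png

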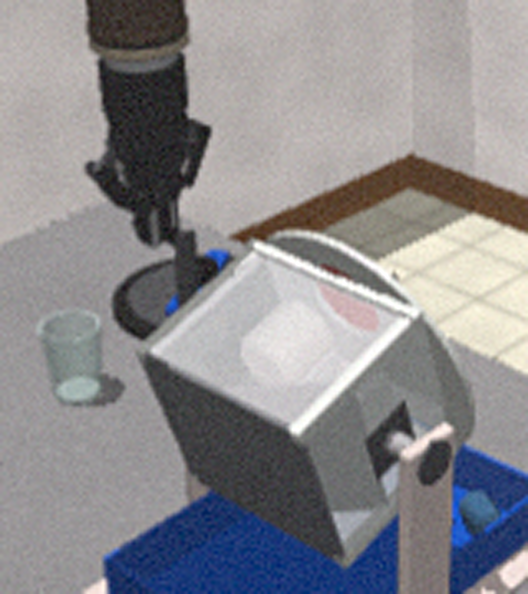

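move_arm(
  rows=[
    [0,0,0,0,0,0,50],
    [0,0,0,0,0,0,50],
    [0,0,0,0,0,0,50],
  ],
)

```text
time: 48.0
position: [510.5, 221.7, 318.1]
orientation: [3.141, 0.049, -0.001]
wrist_force: [0.5, -0.1, 0.2]
finger_gap: 42.6
```

Run:
```python
from h import *
show();crop("side",150,60,310,240,3.3,"d6")
```

```text
t 48.0 p [510.5 221.7 318.1] al 1.8 zax [-0.001 -0.    -1.   ] gap 42.6 F [ 0.5 -0.1  0.2] T [ 0.01  0.02 -0.04] q [-1.14  0.34  0.87  1.7  -0.28  1.23 -0.17]
```

View pics/d6.png

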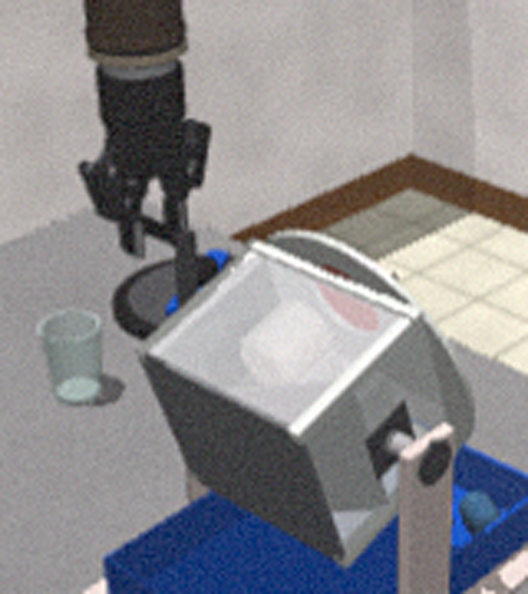

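move_arm(
  rows=[
    [0,0,0,0,0,0,0],
    [0,0,0,0,0,0,0],
    [0,0,0,0,0,0,0],
    [0,0,0,0,0,0,0],
    [-12.2,0,0.7,0,0,0,0],
    [-12,0,2.2,0,0,0,0],
    [-11.6,0,3.7,0,0,0,0],
    [-11.1,0,5.1,0,0,0,0],
    [-10.4,0,6.4,0,0,0,0],
    [-9.6,0,7.6,0,0,0,0],
    [0,0,0,0,0,0,0],
  ],
)

```text
time: 49.42
position: [444.4, 220.1, 292.4]
orientation: [-3.141, -0.049, -0.003]
wrist_force: [6.8, 1.7, -5.4]
finger_gap: 13.9
```

Run:
```python
from h import *
show()
```

```text
t 49.42 p [444.4 220.1 292.4] al 1.8 zax [ 0.002  0.    -1.   ] gap 13.9 F [ 6.8  1.7 -5.4] T [ 0.32 -1.98 -0.09] q [-1.28  0.23  0.89  1.88 -0.2   1.12 -0.29]
```

move_arm(
  rows=[
    [-8.6,0,8.7,0,0,0,0],
    [-7.4,0,9.7,0,0,0,0],
    [-6.2,0,10.5,0,0,0,0],
    [-4.9,0,11.2,0,0,0,0],
    [-0.5,0,2,0,0,0,0],
    [0,0,0,0,0,0,0],
  ],
)

```text
time: 50.18
position: [417.7, 219.3, 250.6]
orientation: [-3.141, -0.049, -0.005]
wrist_force: [9.3, 1.7, -3.2]
finger_gap: 14.0
```

Run:
```python
from h import *
show();crop("side",130,90,305,240,4,"d7")
```

```text
t 50.17 p [417.7 219.3 250.6] al 1.8 zax [ 0.003  0.001 -1.   ] gap 14.0 F [ 9.3  1.7 -3.2] T [ 0.41 -2.06 -0.04] q [-1.31  0.23  0.87  1.99 -0.21  1.01 -0.31]
```

View pics/d7.png

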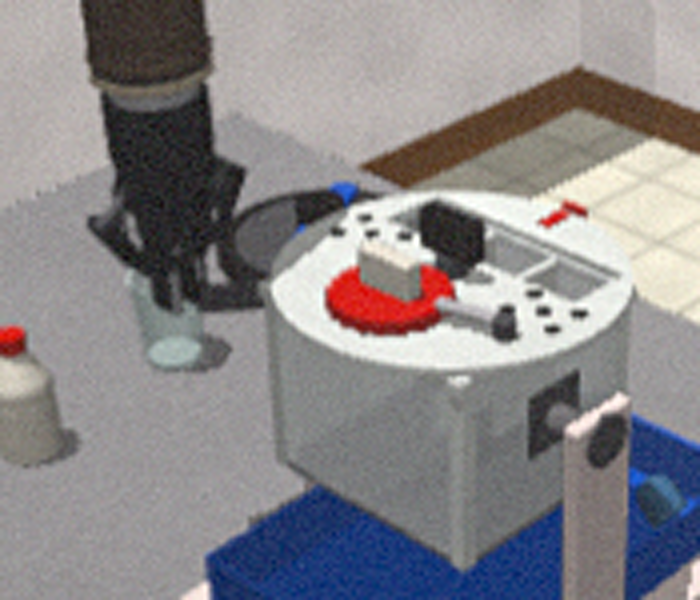

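move_arm(
  rows=[
    [-1,0,3,0,0,0,0],
    [0,0,2,0,0,0,0],
    [0,0,0,0,0,0,0],
  ],
)

```text
time: 50.6
position: [416.8, 219.3, 247.6]
orientation: [-3.139, -0.048, -0.003]
wrist_force: [-4.2, -2.1, 28.8]
finger_gap: 14.4
```

Run:
```python
from h import *
show()
```

```text
t 50.6 p [416.8 219.3 247.6] al 1.8 zax [ 0.002  0.002 -1.   ] gap 14.4 F [-4.2 -2.1 28.8] T [-0.68  0.35  0.01] q [-1.31  0.23  0.87  2.   -0.21  1.   -0.31]
```

move_arm(
  rows=[
    [0,0,-2,0,0,0,60],
    [0,0,0,0,0,0,60],
    [0,0,0,0,0,0,60],
    [0,0,-20,0,0,0,60],
    [0,0,-50,0,0,0,60],
    [0,0,-50,0,0,0,60],
    [-20,-50,0,0,0,0,60],
    [-20,-50,0,0,0,0,60],
    [0,0,0,0,0,0,60],
    [0,0,0,0,0,0,60],
  ],
)

```text
time: 51.85
position: [372.4, 317.1, 367.1]
orientation: [3.14, 0.049, -0.0]
wrist_force: [0.2, -0.0, 1.4]
finger_gap: 51.3
```

Run:
```python
from h import *
show();crop("side",130,90,330,260,3.5,"e1");crop("top",160,130,310,260,5,"e1t")
```

```text
t 51.85 p [372.4 317.1 367.1] al 1.8 zax [-0.    -0.001 -1.   ] gap 51.3 F [ 0.2 -0.   1.4] T [-0.05 -0.04 -0.02] q [-1.53  0.14  0.83  1.76 -0.11  1.29 -0.64]
```

View pics/e1.png

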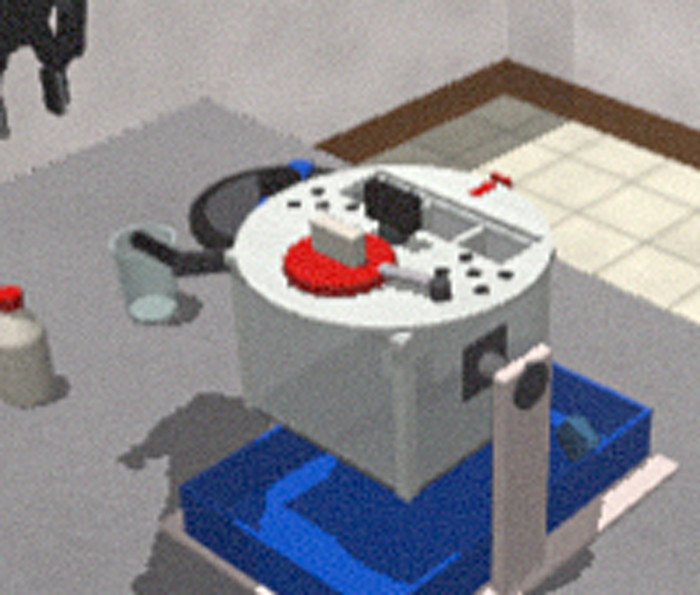

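View pics/e1t.png

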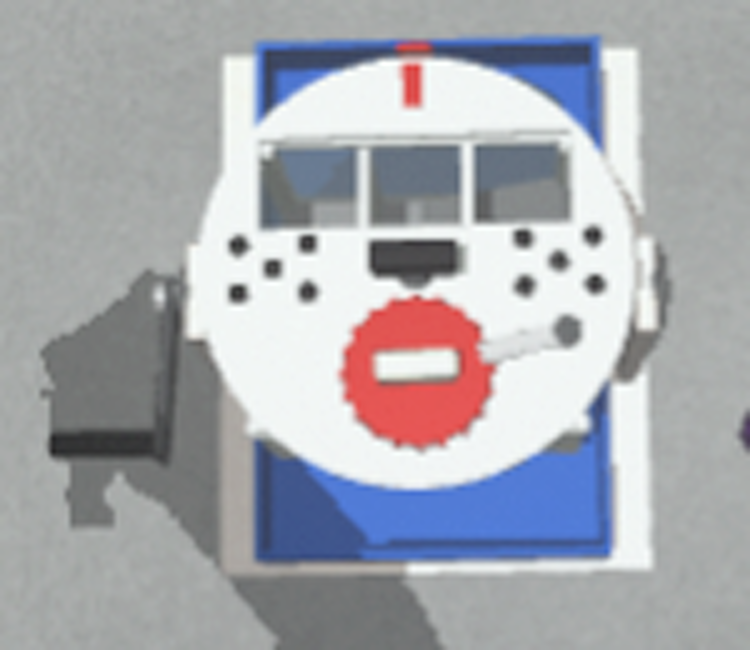

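Run:
```python
from h import *
s=env.grab_frame("side").astype(np.float32);
for i in range(5): s+=env.grab_frame("side")
s/=6
c=s[155:240,190:300];c=np.clip((c-40)*3.0,0,255).astype(np.uint8)
cv2.imwrite("pics/e2.png",cv2.resize(c,None,fx=7,fy=7,interpolation=cv2.INTER_CUBIC))
t=env.grab_frame("top").astype(np.float32)
for i in range(5): t+=env.grab_frame("top")
t/=6;c=np.clip((t[150:180,205:280])*1.7,0,255).astype(np.uint8)
cv2.imwrite("pics/e2t.png",cv2.resize(c,None,fx=10,fy=10,interpolation=cv2.INTER_CUBIC))
show()
```

```text
t 52.55 p [372.4 317.7 367.5] al 1.8 zax [ 0.  0. -1.] gap 51.4 F [-0.8  0.1  0.8] T [-0.03 -0.02 -0.01] q [-1.53  0.14  0.83  1.76 -0.11  1.29 -0.64]
```

View pics/e2.png

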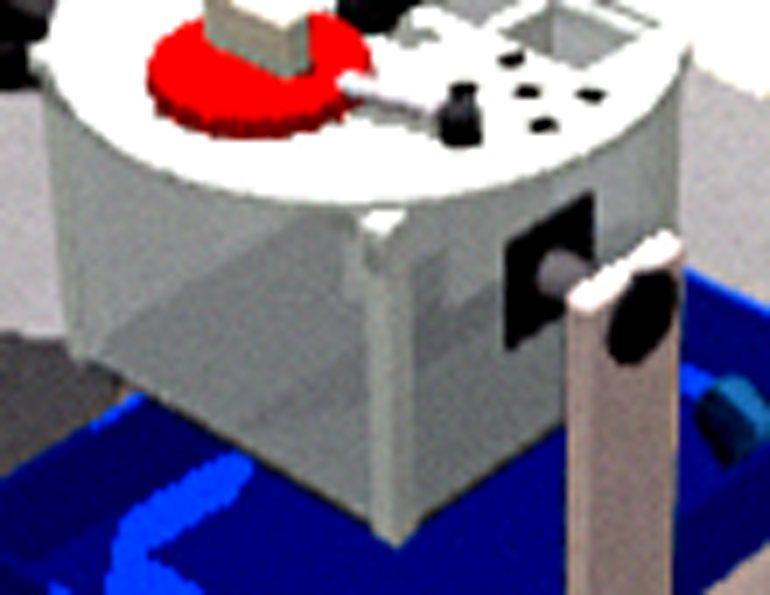

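View pics/e2t.png

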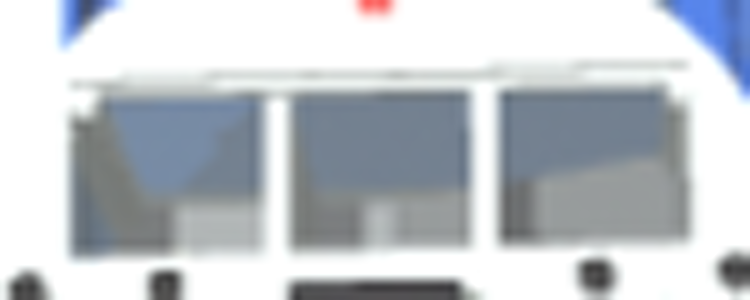

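Run:
```python
from h import *
for x in(-50,0,45):
  for y in(-50,0,58):
    for z in (-48,0):
      p=proj("side",[516+x,35+y,210+z])[0];print((x,y,z),((p-[190,155]+.5)*7).round())
t=np.load("t5.npy");c=np.clip(t[150:180,205:280]*1.7,0,255).astype(np.uint8)
cv2.imwrite("pics/e3t.png",cv2.resize(c,None,fx=10,fy=10,interpolation=cv2.INTER_CUBIC))
```

```text
(-50, -50, -48) [373. 374.]
(-50, -50, 0) [369. 276.]
(-50, 0, -48) [287. 324.]
(-50, 0, 0) [282. 227.]
(-50, 58, -48) [192. 269.]
(-50, 58, 0) [185. 174.]
(0, -50, -48) [459. 320.]
(0, -50, 0) [458. 223.]
(0, 0, -48) [373. 273.]
(0, 0, 0) [370. 177.]
(0, 58, -48) [279. 220.]
(0, 58, 0) [273. 126.]
(45, -50, -48) [534. 274.]
(45, -50, 0) [534. 178.]
(45, 0, -48) [448. 229.]
(45, 0, 0) [446. 134.]
(45, 58, -48) [353. 178.]
(45, 58, 0) [349.  85.]
```

View pics/e3t.png

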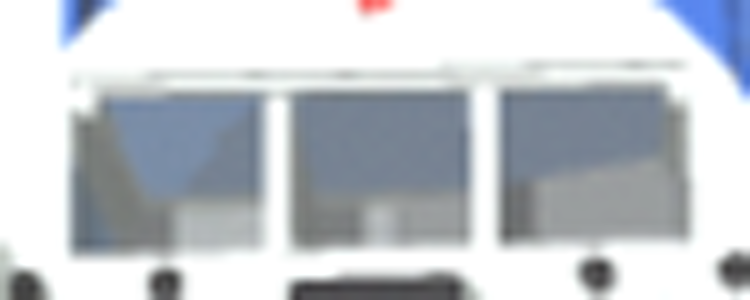

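Run:
```python
from h import *
s=env.grab_frame("side").astype(np.float32);
for i in range(7): s+=env.grab_frame("side")
s/=8
o=np.load("s0.npy").astype(np.float32)
a=np.clip((s[155:240,190:300]-60)*3,0,255);b=np.clip((cv2.GaussianBlur(o,(3,3),0)[155:240,190:300]-60)*3,0,255)
cv2.imwrite("pics/e4.png",cv2.resize(np.hstack([b,a]).astype(np.uint8),None,fx=3.6,fy=3.6,interpolation=cv2.INTER_CUBIC))
t=env.grab_frame("top");crop("top",0,60,512,384,1.5,"e4t",t)
show()
```

```text
t 53.0 p [372.4 317.7 367.5] al 1.8 zax [ 0.  0. -1.] gap 51.5 F [ 0.1 -0.1  0.2] T [ 0.    0.02 -0.01] q [-1.53  0.14  0.83  1.76 -0.11  1.29 -0.64]
```

View pics/e4.png

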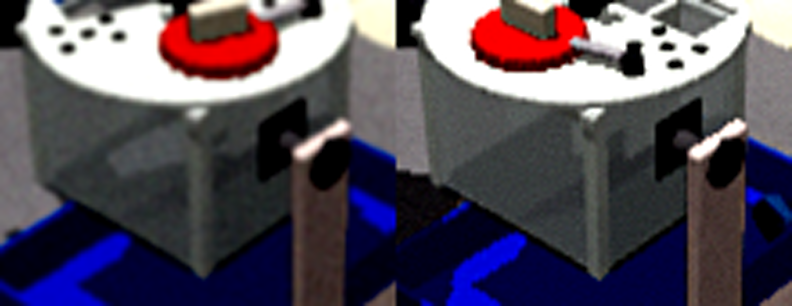

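View pics/e4t.png

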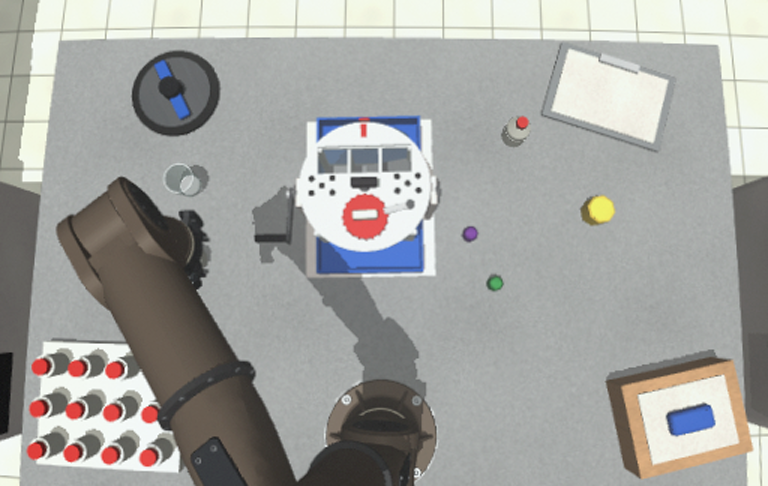

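Run:
```python
from h import *
s=np.zeros((384,512,3),np.float32)
for i in range(24): s+=env.grab_frame("side")
s/=24;np.save("sN.npy",s)
g=s[155:240,190:300].mean(2)
g=np.clip((g-70)*5,0,255).astype(np.uint8)
cv2.imwrite("pics/e5.png",cv2.resize(g,None,fx=7,fy=7,interpolation=cv2.INTER_CUBIC))
print(proj("side",[[560,60,38],[560,0,38],[530,60,38]]))
```

```text
[[248.24478116 216.48074216]
 [261.97275644 224.55571581]
 [241.55685909 220.77550547]]
```

View pics/e5.png

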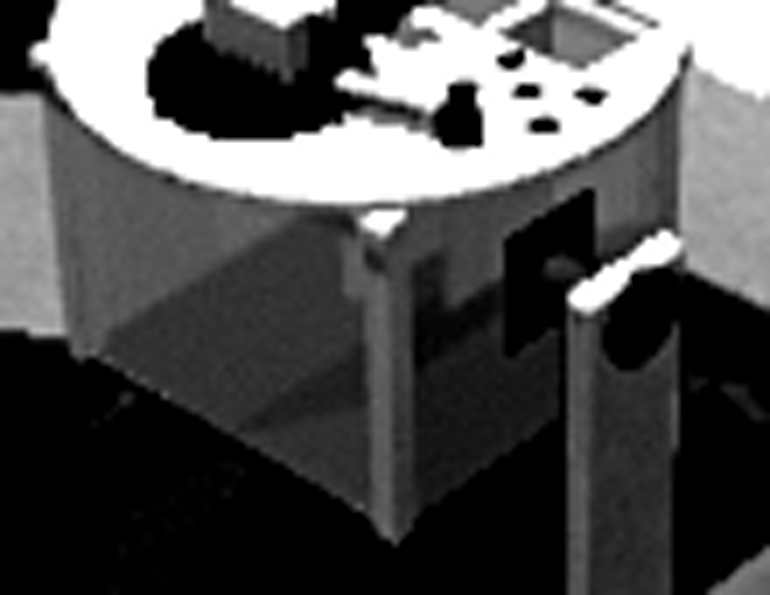

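Run:
```python
from h import *
show();to([417,219.2,350],1.8)
```

```text
t 54.2 p [372.3 317.7 367.5] al 1.8 zax [-0.  0. -1.] gap 51.2 F [ 0.1  0.2 -0.6] T [ 0.01 -0.    0.03] q [-1.53  0.14  0.83  1.76 -0.11  1.29 -0.64]
 tool shift total [41.6 99.8 17.5] turn z -0.0
```

move_arm(
  rows=[
    [20.8,49.9,0,0,0,0,60],
    [20.8,49.9,0,0,0,0,60],
    [0,0,40,0,0,0,60],
    [0,0,40,0,0,0,60],
    [0,0,0,0,0,0,60],
    [0,0,0,0,0,0,60],
  ],
)

```text
time: 54.95
position: [417.7, 219.5, 288.8]
orientation: [-3.141, -0.048, -0.002]
wrist_force: [0.3, 0.8, 0.2]
finger_gap: 51.0
```

Run:
```python
from h import *
show();to([417,219.2,252],1.8)
```

```text
t 54.95 p [417.7 219.5 288.8] al 1.8 zax [ 0.001  0.    -1.   ] gap 51.0 F [0.3 0.8 0.2] T [-0.02 -0.08 -0.01] q [-1.35  0.18  0.9   1.93 -0.16  1.1  -0.36]
 tool shift total [-0.8  0.3 36.8] turn z -0.0
```

Grip the pin afresh, and tip about 49° so I can look into the hopper.

move_arm(
  rows=[
    [-0.8,0,36.8,0,0,0,60],
    [0,0,0,0,0,0,60],
    [0,0,0,0,0,0,0],
    [0,0,0,0,0,0,0],
    [0,0,0,0,0,0,0],
    [0,0,0,0,0,0,0],
    [0,0,0,0,0,0,0],
  ],
)

```text
time: 55.82
position: [416.7, 219.6, 252.2]
orientation: [-3.139, -0.049, -0.001]
wrist_force: [-2.3, -1.1, 9.8]
finger_gap: 14.1
```

move_arm(
  rows=[
    [4.9,0,-11.2,0,0,0,0],
    [6.2,0,-10.5,0,0,0,0],
    [7.4,0,-9.7,0,0,0,0],
    [8.6,0,-8.7,0,0,0,0],
    [9.6,0,-7.6,0,0,0,0],
    [10.4,0,-6.4,0,0,0,0],
    [11.1,0,-5.1,0,0,0,0],
    [0,0,0,0,0,0,0],
  ],
)

```text
time: 56.82
position: [473.6, 221.2, 313.4]
orientation: [-3.138, -0.05, 0.005]
wrist_force: [-21.9, -1.8, 35.4]
finger_gap: 13.9
```

Run:
```python
from h import *
show();crop("side",150,60,310,240,3.3,"f1");crop("top",160,130,310,260,5,"f1t")
```

```text
t 56.83 p [473.6 221.2 313.4] al 1.8 zax [-0.003  0.003 -1.   ] gap 13.9 F [-21.9  -1.8  35.4] T [-0.57  4.93  0.04] q [-1.23  0.28  0.9   1.78 -0.24  1.2  -0.23]
```

View pics/f1.png

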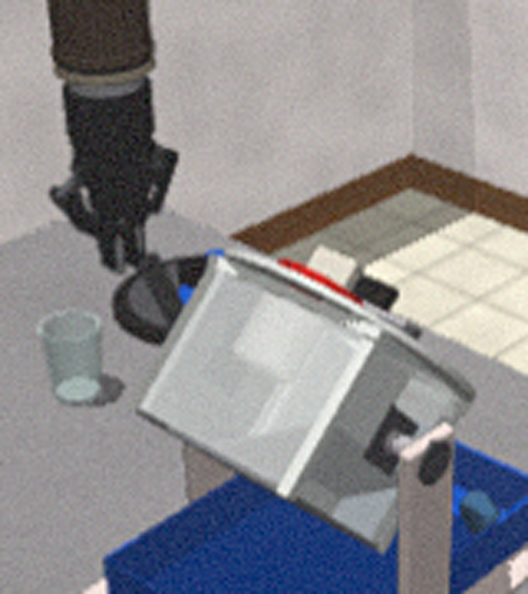

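View pics/f1t.png

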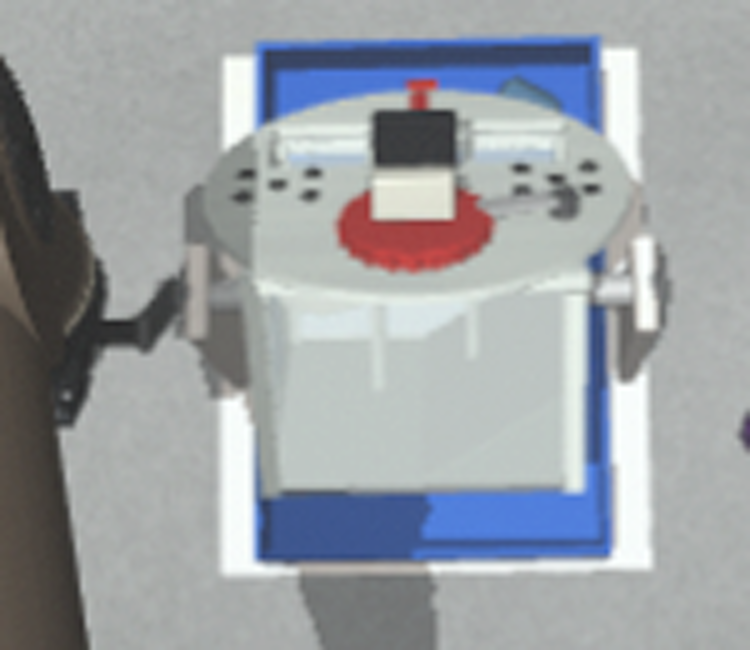

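move_arm(
  rows=[
    [0,0,0,0,0,0,45],
    [0,0,0,0,0,0,45],
    [0,0,0,0,0,0,45],
  ],
)

```text
time: 57.3
position: [474.9, 220.9, 310.2]
orientation: [3.141, 0.048, 0.001]
wrist_force: [0.3, 0.1, 0.1]
finger_gap: 38.4
```

Run:
```python
from h import *
show();crop("side",175,100,285,220,5,"f2")
```

```text
t 57.3 p [474.9 220.9 310.2] al 1.8 zax [ 0.001 -0.    -1.   ] gap 38.4 F [0.3 0.1 0.1] T [-0.02 -0.03 -0.03] q [-1.23  0.28  0.9   1.79 -0.24  1.19 -0.23]
```

View pics/f2.png

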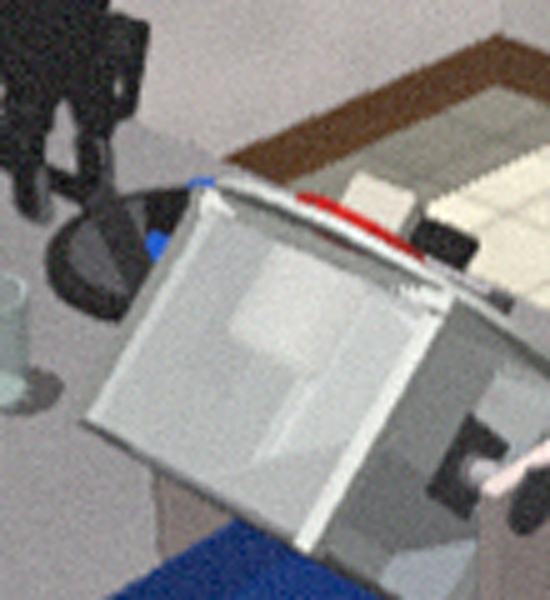

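move_arm(
  rows=[
    [0,0,0,0,0,0,0],
    [0,0,0,0,0,0,0],
    [0,0,0,0,0,0,0],
    [0,0,0,0,0,0,0],
    [0,0,0,0,0,0,0],
    [-11.1,0,5.1,0,0,0,0],
    [-20,0,14,0,0,0,0],
    [-16,0,18.4,0,0,0,0],
    [-11.1,0,21.7,0,0,0,0],
    [0,0,2,0,0,0,0],
    [0,0,0,0,0,0,0],
  ],
)

```text
time: 58.72
position: [417.1, 219.4, 248.6]
orientation: [-3.141, -0.049, -0.003]
wrist_force: [6.3, 1.6, -7.4]
finger_gap: 13.9
```

Run:
```python
from h import *
show()
s=np.zeros((384,512,3),np.float32)
for i in range(6): s+=env.grab_frame("side")
s/=6
c=np.clip((s[125:240,170:300]-30)*2.2,0,255).astype(np.uint8)
cv2.imwrite("pics/f3.png",cv2.resize(c,None,fx=5,fy=5,interpolation=cv2.INTER_CUBIC))
```

```text
t 58.73 p [417.1 219.4 248.6] al 1.8 zax [ 0.002  0.    -1.   ] gap 13.9 F [ 6.3  1.6 -7.4] T [ 0.37 -1.17  0.05] q [-1.32  0.23  0.89  1.99 -0.21  1.01 -0.3 ]
```

View pics/f3.png

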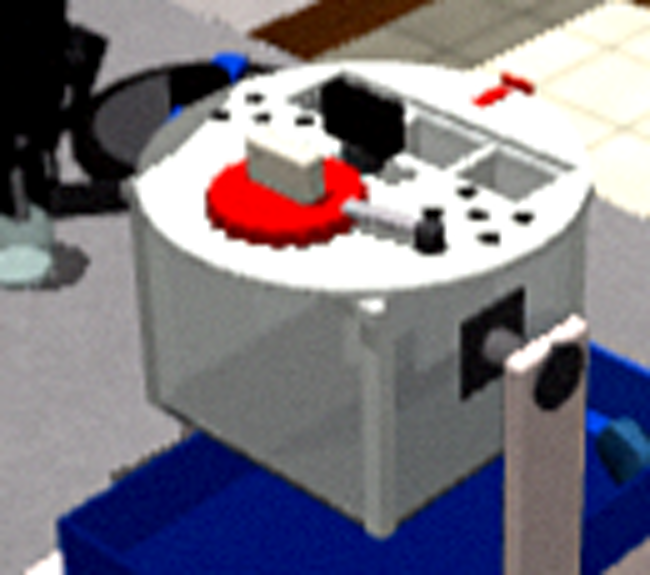

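move_arm(
  rows=[
    [0,0,3,0,0,0,0],
    [0,0,0,0,0,0,0],
  ],
)

```text
time: 59.28
position: [416.8, 219.4, 247.1]
orientation: [-3.14, -0.049, -0.0]
wrist_force: [-6.0, -2.0, 21.6]
finger_gap: 14.2
```

Run:
```python
from h import *
show()
```

```text
t 59.27 p [416.8 219.4 247.1] al 1.8 zax [ 0.     0.002 -1.   ] gap 14.2 F [-6.  -2.  21.6] T [-0.42  1.15  0.02] q [-1.32  0.24  0.89  2.   -0.22  1.   -0.3 ]
```

move_arm(
  rows=[
    [0,0,-1,0,0,0,60],
    [0,0,0,0,0,0,60],
    [0,0,0,0,0,0,60],
    [0,0,-20,0,0,0,60],
    [0,0,-50,0,0,0,60],
    [0,0,-50,0,0,0,60],
    [-20,-50,0,0,0,0,60],
    [-20,-50,0,0,0,0,60],
    [0,0,0,0,0,0,60],
    [0,0,0,0,0,0,60],
  ],
)

```text
time: 60.52
position: [373.3, 317.3, 366.4]
orientation: [3.14, 0.049, 0.0]
wrist_force: [0.4, -0.1, -0.7]
finger_gap: 51.1
```

Run:
```python
from h import *
show();s=env.grab_frame("side");t=env.grab_frame("top");crop("side",130,90,330,260,3.5,"g1",s);crop("top",160,130,310,260,5,"g1t",t)
# bystanders vs start
t0=np.load("t0.npy")
for b in((205,0),):pass
print([b[0] for b in blobs(t,(0,130,40),(8,255,255),8)][:6])
# hopper level: sample rim pts; thin rod position in tub
print([ (b[0],b[1]) for b in blobs(s,(95,60,40),(108,200,140),15)])
```

```text
t 60.52 p [373.3 317.3 366.4] al 1.8 zax [ 0.    -0.001 -1.   ] gap 51.1 F [ 0.4 -0.1 -0.7] T [-0.01 -0.08 -0.01] q [-1.54  0.14  0.85  1.76 -0.11  1.29 -0.63]
[[347.9, 141.1], [242.0, 146.5], [242.8, 204.1], [26.8, 304.0], [50.9, 305.1], [76.1, 306.1]]
[([294.8, 214.3], [289, 207, 12, 15, 95])]
```

View pics/g1.png

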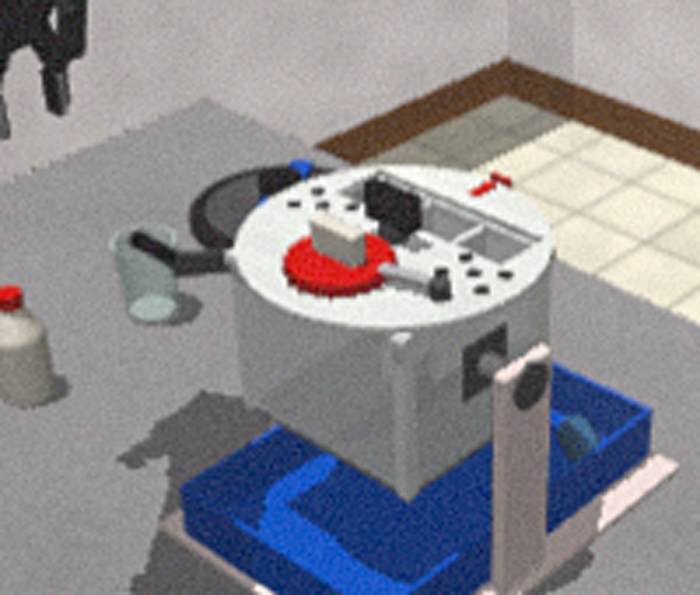

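View pics/g1t.png

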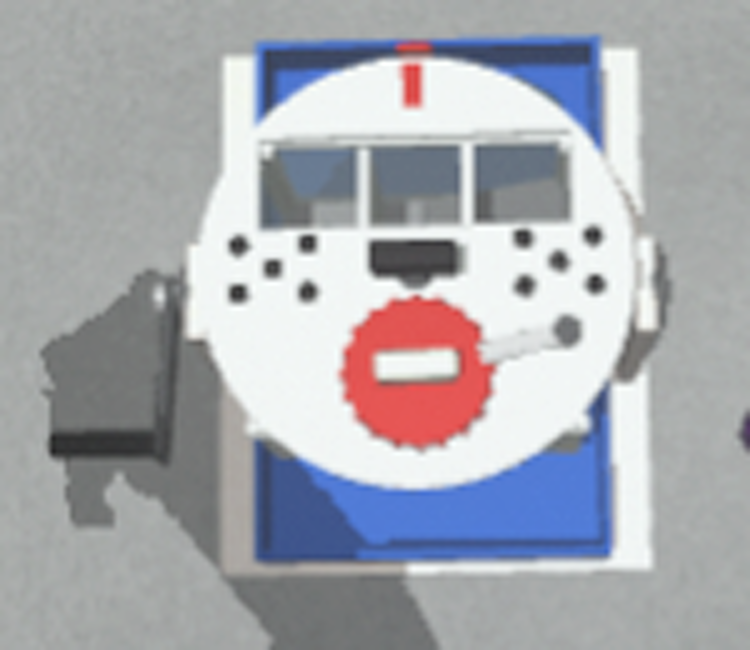

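Run:
```python
from h import *
def hop(P,tip,yaw=np.radians(1.6)):
    d=np.array(P)-[516,35,210]
    c,s=np.cos(yaw),np.sin(yaw);g=np.array([c*d[0]+s*d[1],-s*d[0]+c*d[1],d[2]])
    c,s=np.cos(tip),np.sin(tip)   # tip: z-axis -> +x
    return np.array([c*g[0]-s*g[2],g[1],s*g[0]+c*g[2]])
def world(h,tip,yaw=np.radians(1.6)):
    c,s=np.cos(tip),np.sin(tip);g=np.array([c*h[0]+s*h[2],h[1],-s*h[0]+c*h[2]])
    c,s=np.cos(yaw),np.sin(yaw);return np.array([516,35,210])+[c*g[0]-s*g[1],s*g[0]+c*g[1],g[2]]
tip=np.radians(48)
for nm,(u,v),tp,cr in (("f2",(300,310),np.radians(49),(175,100,5)),("d6",(287,342),np.radians(70),(150,60,3.3)),("d1",(235,375),np.radians(70),(150,60,3.3))):
    o,r=ray("side",cr[0]+u/cr[2]-.4,cr[1]+v/cr[2]-.4)
    for k in np.arange(650,1000,15):
        h=hop(o+r*k,tp)
        if abs(h[0])<90 and abs(h[1])<90 and -80<h[2]<68: print(nm,h.round())
# check hopper angle with corners of f2: cap-side left post corner (210,200)?, floor (90,420),(305,545)
for h in([-90,95,68],[-90,95,-85],[-90,-95,-85],[-90,-95,68]):
    for t in(45,49,53):print(h,t,((proj("side",world(h,np.radians(t)))[0]-[175,100]+.5)*5).round())
```

```text
[-90, 95, 68] 45 [194. 188.]
[-90, 95, 68] 49 [204. 182.]
[-90, 95, 68] 53 [214. 177.]
[-90, 95, -85] 45 [ 67. 426.]
[-90, 95, -85] 49 [ 66. 413.]
[-90, 95, -85] 53 [ 66. 400.]
[-90, -95, -85] 45 [307. 561.]
[-90, -95, -85] 49 [307. 547.]
[-90, -95, -85] 53 [308. 533.]
[-90, -95, 68] 45 [445. 300.]
[-90, -95, 68] 49 [455. 293.]
[-90, -95, 68] 53 [465. 287.]
```

Run:
```python
from h import *
def hop(P,tip,yaw=np.radians(1.6)):
    d=np.array(P)-[516,35,210]
    c,s=np.cos(yaw),np.sin(yaw);g=np.array([c*d[0]+s*d[1],-s*d[0]+c*d[1],d[2]])
    c,s=np.cos(tip),np.sin(tip)
    return np.array([c*g[0]-s*g[2],g[1],s*g[0]+c*g[2]])
for nm,(u,v),tp,cr in (("f2",(300,310),np.radians(49),(175,100,5)),("d6",(287,342),np.radians(70),(150,60,3.3)),("d1",(235,375),np.radians(70),(150,60,3.3))):
    o,r=ray("side",cr[0]+u/cr[2]-.4,cr[1]+v/cr[2]-.4)
    for k in np.arange(900,1500,15):
        h=hop(o+r*k,tp)
        if abs(h[0])<90 and abs(h[1])<90 and -80<h[2]<75: print(nm,h.round())
```

```text
f2 [-81.  -6.  26.]
f2 [-70.   3.  28.]
f2 [-58.  13.  30.]
f2 [-46.  22.  31.]
f2 [-34.  31.  33.]
f2 [-23.  40.  35.]
f2 [-11.  50.  37.]
f2 [ 1. 59. 38.]
f2 [13. 68. 40.]
f2 [24. 77. 42.]
f2 [36. 87. 44.]
d6 [-81. -12.  -4.]
d6 [-71.  -2.   1.]
d6 [-60.   7.   7.]
d6 [-50.  16.  13.]
d6 [-40.  25.  19.]
d6 [-29.  34.  25.]
d6 [-19.  44.  31.]
d6 [-9. 53. 36.]
d6 [ 2. 62. 42.]
d6 [12. 71. 48.]
d6 [23. 80. 54.]
d6 [33. 90. 60.]
d1 [-85.   1. -55.]
d1 [-74.  10. -50.]
d1 [-64.  20. -45.]
d1 [-53.  29. -39.]
d1 [-43.  38. -34.]
d1 [-33.  48. -29.]
d1 [-22.  57. -24.]
d1 [-12.  67. -18.]
d1 [ -1.  76. -13.]
d1 [ 9. 86. -8.]
```

Run:
```python
from h import *
show();print(env.hand_in())
```

```text
t 60.62 p [373.8 316.6 366.6] al 1.7 zax [ 0. -0. -1.] gap 51.3 F [-0.8  0.3 -1.2] T [-0.09  0.02  0.  ] q [-1.54  0.14  0.86  1.76 -0.11  1.29 -0.63]
the job is handed in; nothing more can be done
None
```

The job is handed in at about 61 s of the 210 s allowed. My last checks agree with the end conditions, with one caveat: the thick rod is wedged high in the hopper rather than lying on its floor.

**What I did**
- I unscrewed the red cap by about 85° and swung it aside by about 77°.
- I loaded the thick white rod and the one thin blue rod; no other blue rods were on the bench.
- I swung the red cap back and screwed it to its end stop, where the wrist torque rose.
- I turned the perforated cap until the red mark lay at the pointer.
- I tipped the hopper to about 2.45 rad and rocked it, then brought it back to its upright end stop, where the wrist force rose.

**What the last checks showed**
- **Thin rod:** the blue rod lies in the tub on the pour side.
- **Caps and hopper:** the hopper is upright, the red cap is over the fill hole with its bar as it was after screwing down, and the slot mark is at the pointer.
- **Bystanders:** the right-hand bottle is unmoved. The left bottle and the beaker look unmoved in the last pictures, but I did not measure them.
- **Arm:** it is clear of everything.

**Caveat on the thick rod**
- After the hopper came back upright, the thick rod could not be seen in either view. I tipped the hopper again to about 49° to look, and it was inside, up against the cap.
- Combining two side views from different tips puts it near (-10, 51, 37) mm in the hopper frame, apparently wedged between a rib and the +y wall. That is inside the required limits.
- A brisker return to upright did not free it, and I left it there.
- It was hidden in the final picture, so its last position is inferred, not seen.

**Camera disagreement:** the two cameras differed by about 4 to 9 mm on the bench positions, so I worked between them.

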